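# Scoop salvaged terminal caps into the tub, seal it and log it

### The job

Battery teardown bench: with the hand scoop, move every orange terminal cap out of the grey sorting tray into the blue tub (do not pick caps out of the tray with the gripper; only one that has spilled may be picked up by hand). With all the caps in, put the blue lid on the tub and press it down until it is fully home, then push the red spring plunger on the yellow counter down to its stop, hold it there a moment and let it come back up. Leave the scoop standing on its black mat and do not disturb the other things on the bench.

Things in the scene. Friction and masses are not known exactly. Their poses are not given: they have to be found in the camera images.
- tray: Dark grey steel sorting tray, fixed, 250 (x) x 140 (y) mm. Origin: centre of its underside. Floor 4 mm thick, 130 mm wide inside, from x = -120 to +125 mm. Walls 5 mm thick, 45 mm high on the -x side and both y sides; the +x side is open, so a scoop can slide in along the floor towards -x. Caps start standing on the floor at x = -100 to +5 mm.
- tub: Blue square open tub, fixed, 130 x 130 x 70 mm high, walls 4 mm, floor 4 mm thick. Origin: centre of its underside, axes along its sides. A black sealing collar of 144 x 144 mm surrounds its rim and stands 8 mm above it (top at z = 78 mm).
- collar (a joint): Travel of the tub's black sealing collar, m: 0 = up, about 0.0085 = pushed down level with the rim. It slides stiffly (about 6 N), does not spring back, and holds a loosely laid lid 8 mm proud.
- lid: Blue square lid, 160 g. Origin: centre of its underside. From below: a plug 110 x 110 x 10 mm that drops into the tub's mouth (122 mm), a flange 148 x 148 x 5 mm (z 10 to 15 mm), and a black upright grip bar 70 (x) x 20 (y) x 30 mm (z 15 to 45 mm). Laid on loosely its origin is 68 mm above the tub's origin, fully home 60 mm.
- dock: Black rubber parking mat of the scoop, fixed, 150 (x) x 110 (y) x 4 mm, two yellow stripes along its x edges. Origin: centre of its underside.
- scoop: Aluminium scoop, upright black handle. Origin under the middle of the bowl; -x is the open mouth. Floor 2 mm thick, 66 mm wide, from lip x = -45 to +57 mm; side walls 32 mm high, x = -23 to +42 mm, 72 mm wide over all; back wall 36 mm high at x = 40 mm. Handle: bar 22 (x) x 18 (y) mm at x = 47 mm, upright, top at z = 125 mm; grip it across y near its top.
- scoop_lip (a point): middle of the front edge of the scoop's underside
- scoop_grip (a point): on the scoop's handle axis, 100 mm above its underside
- plunger_top (a point): Centre of the top of the red plunger head (34 mm across), 76 mm above the bench when up. It stands on a fixed yellow counter box 75 x 70 x 45 mm, directly under it. Pressed straight down.
- plunger (a joint): Travel of the plunger, m: 0 = up, 0.012 = down at its stop (about 9 N); it springs back.
- cap0: Orange moulded terminal cap, smooth barrel, 26 mm across, 24 mm tall, both ends rounded off to 10 mm across, 20 g. Origin: centre of its lower end, z along its axis. May be absent.
- cap1: Orange moulded terminal cap, smooth barrel, 26 mm across, 24 mm tall, both ends rounded off to 10 mm across, 20 g. Origin: centre of its lower end, z along its axis. May be absent.
- cap2: Orange moulded terminal cap, smooth barrel, 26 mm across, 24 mm tall, both ends rounded off to 10 mm across, 20 g. Origin: centre of its lower end, z along its axis. May be absent.
- cap3: Orange moulded terminal cap, smooth barrel, 26 mm across, 24 mm tall, both ends rounded off to 10 mm across, 20 g. Origin: centre of its lower end, z along its axis. May be absent.
- cap4: Orange moulded terminal cap, smooth barrel, 26 mm across, 24 mm tall, both ends rounded off to 10 mm across, 20 g. Origin: centre of its lower end, z along its axis. May be absent.
- cap5: Orange moulded terminal cap, smooth barrel, 26 mm across, 24 mm tall, both ends rounded off to 10 mm across, 20 g. Origin: centre of its lower end, z along its axis. May be absent.
- cap6: Orange moulded terminal cap, smooth barrel, 26 mm across, 24 mm tall, both ends rounded off to 10 mm across, 20 g. Origin: centre of its lower end, z along its axis. May be absent.
- cap7: Orange moulded terminal cap, smooth barrel, 26 mm across, 24 mm tall, both ends rounded off to 10 mm across, 20 g. Origin: centre of its lower end, z along its axis. May be absent.
- screwdriver: Bystander, not to be disturbed: screwdriver lying on the bench. Origin on its underside.
- tape: Bystander, not to be disturbed: yellow roll of tape, 90 mm across, 24 mm high. Origin on its underside.
- meter: Bystander, not to be disturbed: yellow hand meter 150 x 80 x 35 mm. Origin on its underside.
- jar: Bystander, not to be disturbed: jar 66 mm across, 80 mm high. Origin on its underside.
- busbar: Bystander, not to be disturbed: copper busbar with an orange sleeve, 30 x 140 x 12 mm. Origin on its underside.
- wrench: Bystander, not to be disturbed: steel wrench lying on the bench. Origin on its underside.

How it is judged:
On the way, in this order (a step that is already met when the one before it is completed fails the run):
1. at least one cap is carried up in the scoop (height (world z) of scoop above 0.07 m and ((x of cap0 in the frame of scoop between -0.045 and 0.042 m and y of cap0 in the frame of scoop between -0.034 and 0.034 m and z of cap0 in the frame of scoop between -0.002 and 0.05 m) or (x of cap1 in the frame of scoop between -0.045 and 0.042 m and y of cap1 in the frame of scoop between -0.034 and 0.034 m and z of cap1 in the frame of scoop between -0.002 and 0.05 m) or (x of cap2 in the frame of scoop between -0.045 and 0.042 m and y of cap2 in the frame of scoop between -0.034 and 0.034 m and z of cap2 in the frame of scoop between -0.002 and 0.05 m) or (x of cap3 in the frame of scoop between -0.045 and 0.042 m and y of cap3 in the frame of scoop between -0.034 and 0.034 m and z of cap3 in the frame of scoop between -0.002 and 0.05 m) or (x of cap4 in the frame of scoop between -0.045 and 0.042 m and y of cap4 in the frame of scoop between -0.034 and 0.034 m and z of cap4 in the frame of scoop between -0.002 and 0.05 m) or (x of cap5 in the frame of scoop between -0.045 and 0.042 m and y of cap5 in the frame of scoop between -0.034 and 0.034 m and z of cap5 in the frame of scoop between -0.002 and 0.05 m) or (x of cap6 in the frame of scoop between -0.045 and 0.042 m and y of cap6 in the frame of scoop between -0.034 and 0.034 m and z of cap6 in the frame of scoop between -0.002 and 0.05 m) or (x of cap7 in the frame of scoop between -0.045 and 0.042 m and y of cap7 in the frame of scoop between -0.034 and 0.034 m and z of cap7 in the frame of scoop between -0.002 and 0.05 m))), for 0.2 s.
2. every cap is in the tub (x of cap0 in the frame of tub between -0.063 and 0.063 m and y of cap0 in the frame of tub between -0.063 and 0.063 m and z of cap0 in the frame of tub between -0.003 and 0.056 m and x of cap1 in the frame of tub between -0.063 and 0.063 m and y of cap1 in the frame of tub between -0.063 and 0.063 m and z of cap1 in the frame of tub between -0.003 and 0.056 m and x of cap2 in the frame of tub between -0.063 and 0.063 m and y of cap2 in the frame of tub between -0.063 and 0.063 m and z of cap2 in the frame of tub between -0.003 and 0.056 m and x of cap3 in the frame of tub between -0.063 and 0.063 m and y of cap3 in the frame of tub between -0.063 and 0.063 m and z of cap3 in the frame of tub between -0.003 and 0.056 m and x of cap4 in the frame of tub between -0.063 and 0.063 m and y of cap4 in the frame of tub between -0.063 and 0.063 m and z of cap4 in the frame of tub between -0.003 and 0.056 m and x of cap5 in the frame of tub between -0.063 and 0.063 m and y of cap5 in the frame of tub between -0.063 and 0.063 m and z of cap5 in the frame of tub between -0.003 and 0.056 m and x of cap6 in the frame of tub between -0.063 and 0.063 m and y of cap6 in the frame of tub between -0.063 and 0.063 m and z of cap6 in the frame of tub between -0.003 and 0.056 m and x of cap7 in the frame of tub between -0.063 and 0.063 m and y of cap7 in the frame of tub between -0.063 and 0.063 m and z of cap7 in the frame of tub between -0.003 and 0.056 m), for 0.3 s.
3. the lid is pressed fully home on the tub (horizontal distance between lid and tub below 0.01 m and z of lid in the frame of tub below 0.0625 m and angle between lid's own z axis and vertical below 0.04 rad), for 0.3 s.
4. the plunger is pressed to its stop (value of joint plunger above 0.01 m), for 0.2 s.
At the end, for the whole second after the job is handed in: All caps lie in the tub under the lid; the lid is within 10 mm of the tub's centre, level and fully home (within 2.5 mm of its seat); the scoop stands upright and at rest on its mat, its origin within 50 mm of the mat's centre; the plunger is back up (all of step 2 and all of step 3 and horizontal distance between scoop and dock below 0.05 m and angle between scoop's own z axis and vertical below 0.1 rad and height (world z) of scoop below 0.012 m and linear speed of scoop below 0.02 m/s and value of joint plunger below 0.002 m); the robot touches nothing.
It fails at once if the gripper's fingers touch a cap in the tray ((contact force between the fingers and cap0 above 0.5 N and x of cap0 in the frame of tray between -0.125 and 0.125 m and y of cap0 in the frame of tray between -0.07 and 0.07 m and z of cap0 in the frame of tray between -0.01 and 0.045 m) or (contact force between the fingers and cap1 above 0.5 N and x of cap1 in the frame of tray between -0.125 and 0.125 m and y of cap1 in the frame of tray between -0.07 and 0.07 m and z of cap1 in the frame of tray between -0.01 and 0.045 m) or (contact force between the fingers and cap2 above 0.5 N and x of cap2 in the frame of tray between -0.125 and 0.125 m and y of cap2 in the frame of tray between -0.07 and 0.07 m and z of cap2 in the frame of tray between -0.01 and 0.045 m) or (contact force between the fingers and cap3 above 0.5 N and x of cap3 in the frame of tray between -0.125 and 0.125 m and y of cap3 in the frame of tray between -0.07 and 0.07 m and z of cap3 in the frame of tray between -0.01 and 0.045 m) or (contact force between the fingers and cap4 above 0.5 N and x of cap4 in the frame of tray between -0.125 and 0.125 m and y of cap4 in the frame of tray between -0.07 and 0.07 m and z of cap4 in the frame of tray between -0.01 and 0.045 m) or (contact force between the fingers and cap5 above 0.5 N and x of cap5 in the frame of tray between -0.125 and 0.125 m and y of cap5 in the frame of tray between -0.07 and 0.07 m and z of cap5 in the frame of tray between -0.01 and 0.045 m) or (contact force between the fingers and cap6 above 0.5 N and x of cap6 in the frame of tray between -0.125 and 0.125 m and y of cap6 in the frame of tray between -0.07 and 0.07 m and z of cap6 in the frame of tray between -0.01 and 0.045 m) or (contact force between the fingers and cap7 above 0.5 N and x of cap7 in the frame of tray between -0.125 and 0.125 m and y of cap7 in the frame of tray between -0.07 and 0.07 m and z of cap7 in the frame of tray between -0.01 and 0.045 m)).
It fails at once if a bystander is moved by more than 30 mm (distance of any of screwdriver, tape, meter, jar, busbar, wrench from where it was at the start of the episode above 0.03 m).
Of cap0, cap1, cap2, cap3, cap4, cap5, cap6, cap7 only 4 to 8 are there at a start; the rules pass over those that are not, and their reading is None.
At some moment in a run one of lid, cap1, cap4 may be knocked a few centimetres aside while the robot is not near it.
It also fails if it takes over 210 s, if anything falls off the work surface, if the arm or the gripper's body presses on something with over 40 N, if the wrist force passes 120 N, or if a joint passes its speed limit or range.

### The arm

A 7-joint arm with a two-finger parallel gripper is mounted at the origin on the work surface. World frame = base frame: x ahead of the robot, y to its left, z up, the work surface at z = 0. Lengths are in m, angles in rad, forces in N, time in s.
With the tool pointing down it reaches from about 0.425 to 0.875 m from the base axis. Payload 4.7 kg.
Tool frame: the origin (TCP) lies at the very end of the fingers, on their centre line; the grasp point (between the pads) lies 19 mm behind it; x points along the fingers, y is the direction in which the jaws open and shut, and the axes are right-handed (so a half turn about x gives the same grasp; the last joint's range is limited). The gripper opens to 85 mm and grips with 20 to 120 N. Pads are 22 mm wide; open, the fingers measure 114 mm over their backs; the gripper's body (76 mm by 85 mm) begins 54 mm behind the grasp point. The pads swing forward as they close: fully open they stand 13 mm farther back than shut.
Start: joints at [1.149, 0.321, -0.07, 1.45, 0.023, 1.371, -0.057], TCP at [0.274, -0.589, 0.231] pointing down, gripper open.
Joint ranges: [-2.86, 2.86], [-0.3, 2.09], [-1.38, 1.24], [0.06, 2.45], [-1.56, 4.7], [0.09, 2.05], [-2.69, 2.69]. Speed limits (rad/s): [2.57, 2.57, 3.14, 3.14, 3.14, 3.14, 3.14].

### API

Orientations are given as a rotation vector (axis times angle).
In Python, from bench import bot gives the robot as it stands.
- The arm moves only by the tool drive_tool, never from a script. Its argument "steps" is a list of rows, each a list of 6 numbers: the shift along the tool's x, y, z in units of 40 mm (1.0 is 40 mm), then the turn, a rotation vector about the tool's x, y, z in degrees. In form: [[x, y, z, ax, ay, az], ...]. A call has 1 to 20 rows; each row is the pose to reach, as a shift and turn from the pose commanded when the call began, along the tool's axes at that moment; what a row does not reach only later rows make up. A row lasts 1/12 s, in which the tool goes at most 41.7 mm and 7.16 degrees, less where a joint would pass 70% of its speed; a pose out of reach is approached as far as the arm can. A call with a gripper value outside its range is refused whole. "hand" is the opening in per cent of the stroke, from 0 (shut) to 100 (fully open), set as the call begins (left out, the last holds). The fingers move at their own pace and stop on an object; "force" is the grip in N (left out, the last holds). Time passes only in rows, so rows that repeat a pose let the fingers close. It gives the time, the measured TCP pose, the force and the opening at its end, in the units of the state.
- bot.state(): the state, without advancing time (a new reading comes with each control period).
- bot.camera(name): name is "scene" or "side" or "wrist"; returns a dict with "frame" (480x640x3 uint8, red, green, blue), "K" (3x3 intrinsics, pixels), "D" ([k1, k2, p1, p2, k3] as OpenCV has them; the pictures are not rectified), "R" (3x3) and "t" (3): a world point X has camera coordinates R X + t; the wrist camera has in their place "hand_eye" (4x4, takes a point from camera to tool coordinates, whose origin is the TCP and whose axes are the tool frame's). Camera axes: x right, y down, z forward; pixel columns grow to the right and rows downward; lengths in m; the calibration is good to about 2 mm. A picture is of the moment at which its call begins: read the wrist's pose just before it. There is no depth.
- bot.sign_off(): hands the job in, once; it reports no verdict.
The state is a dict: "t": time; "joint_pos": joint angles; "qvel": joint speeds; "joint_efforts": joint torques, N m; "position": TCP position; "orientation": TCP orientation; "ft_force": force on the tool from outside, world axes, zero at the start; "moment": the same for the moment, N m; "width": finger opening in m.
Only numpy, scipy, OpenCV 4.12 (cv2) and the standard library are available. Lean on these libraries where they do the work, as an engineer would, in place of code of your own. Each camera call takes 0.05 s, during which the arm holds its last target.

## Working session

There is one attempt and no reset: what is moved stays moved. The work goes in short steps, Python scripts to look and compute and a tool call to move; the robot and the scene stay as the last step left them, time stands still between calls to the robot, and variables do not carry over. Pictures are saved under pics/ and viewed, and the job is handed in when it is done.

Besides the shell and the picture viewer there is one more tool, called as name(argument=value, ...) on one line, values as JSON. drive_tool: Moves the arm, as the interface text tells. Its arguments: {"type":"object","properties":{"steps":{"type":"array","items":{"type":"array","items":{"type":"number"}}},"hand":{"type":"number"},"force":{"type":"number"}},"required":["steps"]}

```bash
ls; mkdir -p pics; python3 - <<'E'
from bench import bot
import cv2
s=bot.state()
for k,v in s.items(): print(k,v)
for n in ["scene","side","wrist"]:
    c=bot.camera(n); cv2.imwrite(f"pics/{n}0.png",c["frame"][:,:,::-1]); print(n,{k:v for k,v in c.items() if k!="frame"})
E
```

```text
pics
t 0.0
joint_pos [ 1.14908105  0.32183351 -0.0700787   1.45164506  0.02258027  1.37083349
 -0.05689441]
qvel [-1.19679688e-03 -1.43122970e-05  7.72808836e-04 -1.33589321e-03
 -1.18167187e-03 -4.66932000e-05  2.74756438e-04]
joint_efforts [ 2.89539394e-04 -4.93580854e+01 -3.82302571e-01 -3.14332724e+01
  1.29478384e-02  1.13496854e-02 -1.06618552e-05]
position [ 0.27412808 -0.58877403  0.23023167]
orientation [ 1.98048645  0.44055941 -1.98149489]
ft_force [-0.70497957 -0.26448428  0.08403085]
moment [0.03435659 0.00162232 0.03198418]
width 0.0849620610611463
scene {'K': array([[616.51031234,   0.        , 314.76412373],
       [  0.        , 616.51031234, 245.90809986],
       [  0.        ,   0.        ,   1.        ]]), 'D': array([0.03152662, 0.        , 0.        , 0.        , 0.        ]), 'R': array([[ 0.86505455,  0.50154671, -0.01146808],
       [ 0.32876134, -0.58400944, -0.742192  ],
       [-0.37894142,  0.63826631, -0.67008919]]), 't': array([-0.4502252 , -0.16823314,  2.0599517 ])}
side {'K': array([[484.82164097,   0.        , 324.20665294],
       [  0.        , 484
[... 258 characters left out ...]

       [ 0.4573427 , -0.47121922, -0.75418174]]), 't': array([0.33817146, 0.40669766, 0.99547585])}
wrist {'K': array([[396.31530931,   0.        , 316.89161764],
       [  0.        , 396.31530931, 238.81615798],
       [  0.        ,   0.        ,   1.        ]]), 'D': array([-0.05904596,  0.        ,  0.        ,  0.        ,  0.        ]), 'hand_eye': array([[-3.37641257e-04, -2.86150964e-01,  9.58184487e-01,
        -1.42141944e-01],
       [ 9.99999812e-01,  3.94626462e-04,  4.70226707e-04,
         1.02878301e-03],
       [-5.12680780e-04,  9.58184466e-01,  2.86150776e-01,
        -7.28647829e-02],
       [ 0.00000000e+00,  0.00000000e+00,  0.00000000e+00,
         1.00000000e+00]])}
```

View pics/scene0.png

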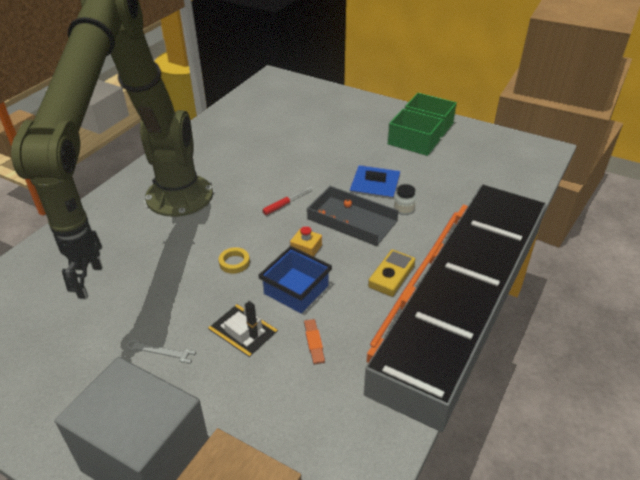

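View pics/side0.png

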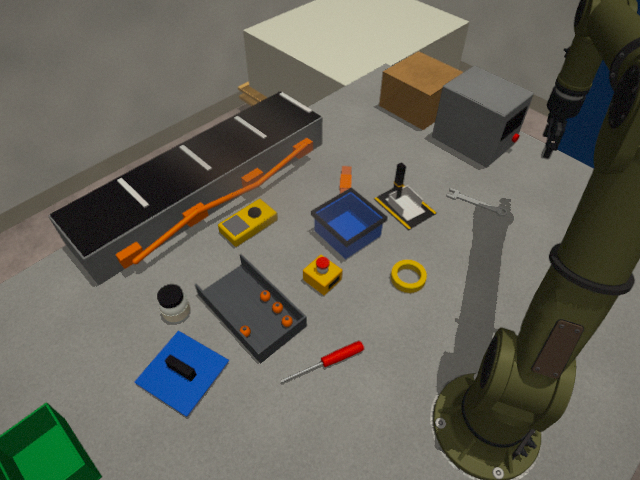

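View pics/wrist0.png

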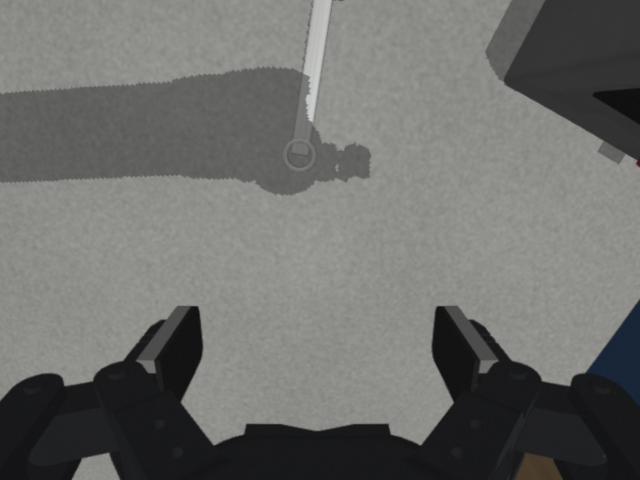

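The side view shows five caps at about (265,296), (277,308), (287,321), (245,331) plus possibly one more. The tray is at about (250,310), the tub (348,222), the scoop on its mat (405,203), the plunger (323,264) and the lid (181,372). I'll enlarge for corners.

```bash
cat > h.py <<'E'
import numpy as np, cv2
from scipy.spatial.transform import Rotation as Rn
from bench import bot
def cam(n):
    s=bot.state(); c=bot.camera(n)
    if n=="wrist":
        T=np.eye(4);T[:3,:3]=Rn.from_rotvec(s["orientation"]).as_matrix();T[:3,3]=s["position"]
        M=np.linalg.inv(T@c["hand_eye"]); c["R"]=M[:3,:3];c["t"]=M[:3,3]
    return c
def p2w(c,uv,z):
    uv=np.array(uv,float).reshape(-1,1,2)
    n=cv2.undistortPoints(uv,c["K"],c["D"]).reshape(-1,2)
    d=np.c_[n,np.ones(len(n))]@c["R"]; o=-c["R"].T@c["t"]
    z=np.broadcast_to(z,len(n))
    return o+d*((z-o[2])/d[:,2])[:,None]
def w2p(c,X):
    return cv2.projectPoints(np.array(X,float).reshape(-1,1,3),cv2.Rodrigues(c["R"])[0],c["t"],c["K"],c["D"])[0].reshape(-1,2)
def save(c,name,crop=None,f=1):
    im=c["frame"][:,:,::-1]
    if crop: u0,v0,u1,v1=crop; im=im[v0:v1,u0:u1]
    im=cv2.resize(im,None,fx=f,fy=f,interpolation=cv2.INTER_CUBIC); cv2.imwrite("pics/"+name+".png",im)
def blobs(c,lo,hi,amin=10):
    hsv=cv2.cvtColor(c["frame"],cv2.COLOR_RGB2HSV); m=cv2.inRange(hsv,np.array(lo),np.array(hi))
    n,l,st,ce=cv2.connectedComponentsWithStats(m)
    return [(st[i].tolist(),ce[i].round(1).tolist()) for i in range(1,n) if st[i][4]>=amin]
E
python3 - <<'E'
from h import *
c=cam("side"); save(c,"sideA",(130,240,330,390),4); save(c,"sideB",(290,150,450,270),5)
print(blobs(c,(3,150,80),(14,255,255)))
c=cam("scene");save(c,"sceneA",(200,150,440,330),3.3)
E
```

```text
[([115, 138, 198, 131, 2017], [209.4, 206.5]), ([340, 167, 12, 26, 239], [345.2, 178.8]), ([322, 260, 8, 9, 25], [325.7, 263.8]), ([260, 290, 11, 12, 88], [264.9, 295.5]), ([272, 302, 11, 11, 90], [277.1, 307.2]), ([282, 315, 11, 12, 92], [286.8, 321.0]), ([240, 325, 11, 12, 75], [245.1, 330.8]), ([341, 348, 8, 6, 15], [344.7, 350.9])]
```

View pics/sideA.png

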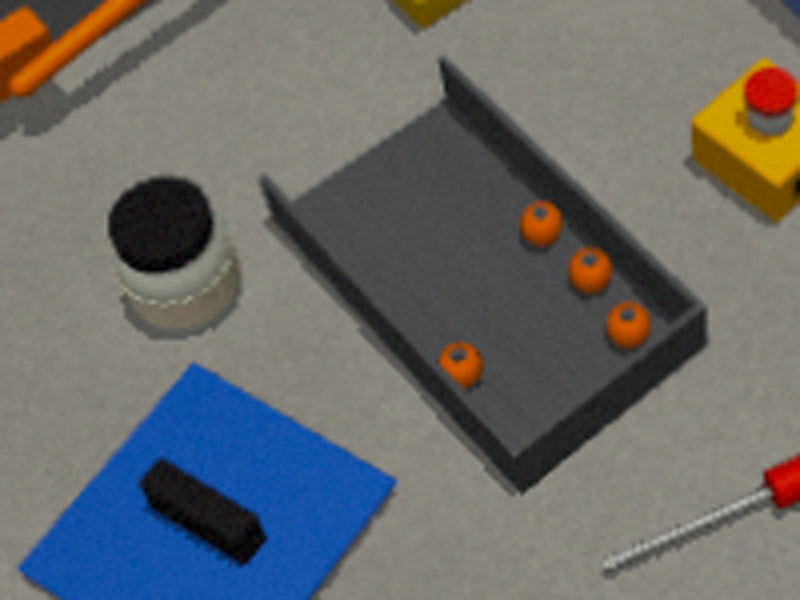

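View pics/sideB.png

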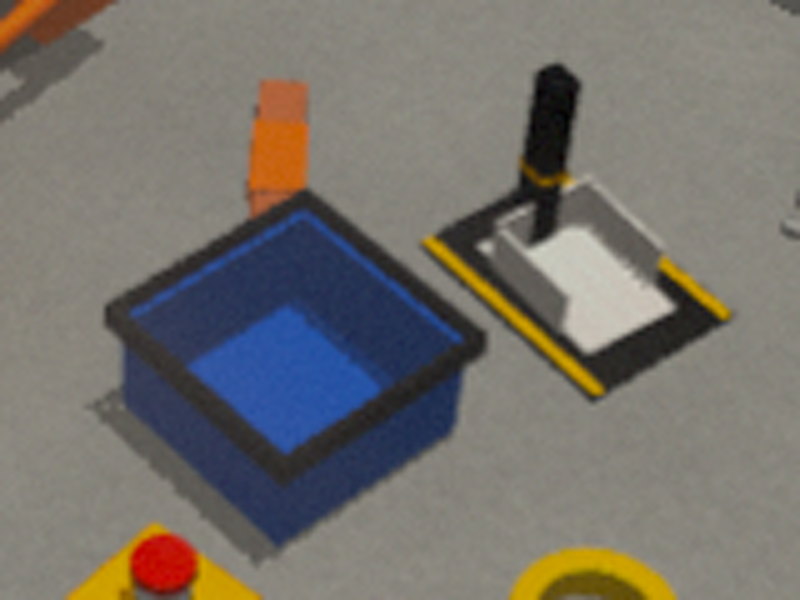

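View pics/sceneA.png

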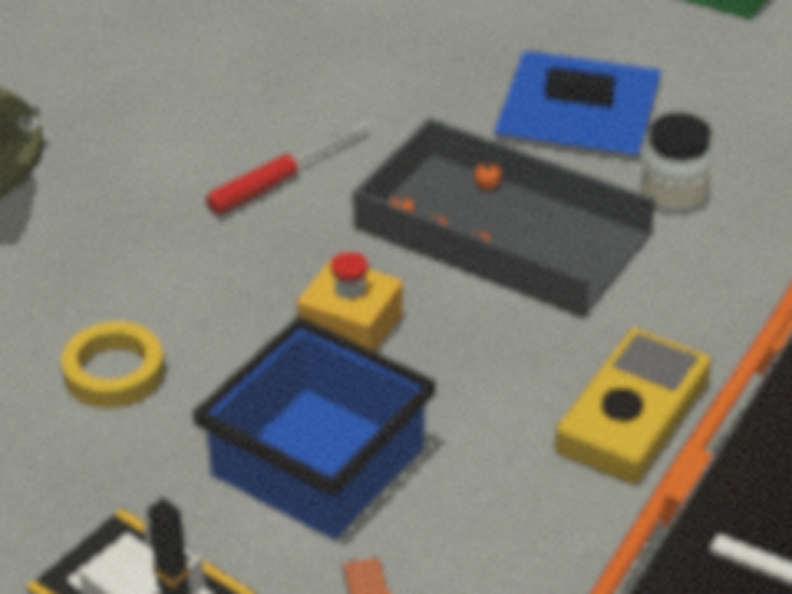

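```bash
python3 - <<'E'
from h import *
c=cam("side")
A=lambda l:[(130+u/4-.4,240+v/4-.4) for u,v in l]
B=lambda l:[(290+u/5-.4,150+v/5-.4) for u,v in l]
def pr(n,uv,z): print(n,p2w(c,uv,z).round(4).tolist())
pr("tray",A([(443,60),(263,177),(517,460),(705,312)]),.045)
pr("traybotback",A([(520,493),(705,345)]),.0)
pr("caps(top .028)",A([(541,213),(589,260),(627,311),(459,355)]),.028)
pr("tub",B([(305,190),(107,305),(282,472),(485,335)]),.078)
pr("dock",B([(425,240),(600,395),(730,315)]),.004)
pr("lip",B([(577,352),(674,305)]),.006)
pr("handle",B([(555,72)]),.129)
pr("lid",A([(195,365),(395,483),(22,570)]),.015)
pr("bar",A([(165,462),(267,535)]),.045)
pr("plunger",A([(771,90)]),.076)
pr("jar",A([(165,222)]),.08)
pr("sdr tip",A([(605,572)]),.005)
pr("busbar",B([(262,82),(305,82),(255,210)]),.012)
pr("box",A([(693,125),(775,180),(765,62)]),.045)
# lid far corner full image
c2=cam("scene")
A=lambda l:[(200+u/3.3-.4,150+v/3.3-.4) for u,v in l]
def pr(n,uv,z): print(n,p2w(c2,uv,z).round(4).tolist())
pr("tub",A([(300,320),(196,415),(335,490),(434,385)]),.078)
pr("tray",A([(430,120),(653,203),(586,287),(355,193)]),.045)
pr("lid",A([(527,53),(660,70),(640,157),(496,135)]),.015)
pr("plunger",A([(350,261)]),.076)
pr("handle",A([(165,502)]),.129)
E
```

```text
tray [[0.6814, 0.0978, 0.045], [0.6872, 0.2321, 0.045], [0.4369, 0.2426, 0.045], [0.4322, 0.106, 0.045]]
traybotback [[0.4404, 0.2428, 0.0], [0.4359, 0.1035, 0.0]]
caps(top .028) [[0.5593, 0.1224, 0.028], [0.5139, 0.1238, 0.028], [0.4722, 0.1312, 0.028], [0.5182, 0.2195, 0.028]]
tub [[0.6298, -0.2547, 0.078], [0.6436, -0.1152, 0.078], [0.5, -0.098, 0.078], [0.4889, -0.2423, 0.078]]
dock [[0.6013, -0.3335, 0.004], [0.453, -0.3115, 0.004], [0.4385, -0.4135, 0.004]]
lip [[0.4814, -0.3261, 0.006], [0.4651, -0.3949, 0.006]]
handle [[0.5629, -0.3818, 0.129]]
lid [[0.6269, 0.3298, 0.015], [0.4871, 0.2923, 0.015], [0.5874, 0.469, 0.015]]
bar [[0.5697, 0.3805, 0.045], [0.4962, 0.3654, 0.045]]
plunger [[0.5023, -0.0169, 0.076]]
jar [[0.676, 0.3001, 0.08]]
sdr tip [[0.3704, 0.2412, 0.005]]
busbar [[0.7583, -0.359, 0.012], [0.7397, -0.3782, 0.012], [0.6831, -0.2739, 0.012]]
box [[0.5334, 0.0197, 0.045], [0.4688, 0.0127, 0.045], [0.5372, -0.0467, 0.045]]
tub [[0.5039, -0.1068, 0.078], [0.4907, -0.247, 0.078], [0.6329, -0.2627, 0.078], [0.6431, -0.1206, 0.078]]
tray [[0.4403, 0.2379, 0.045], [0.6866, 0.2261, 0.045], [0.6841, 0.0872, 0.045], [0.4344, 0.1021, 0.045]]
lid [[0.4527, 0.4267, 0.015], [0.5878, 0.4665, 0.015], [0.6319, 0.3212, 0.015], [0.4908, 0.2837, 0.015]]
plunger [[0.5002, -0.0166, 0.076]]
handle [[0.5542, -0.3761, 0.129]]
```

Four caps are in the tray and everything is in reach; the two views agree to about 5 mm. Next I'll work out the pose above the scoop.

```bash
cat >> h.py <<'E'
def Rdown(yaw,tilt=0,flip=False):
    """tool x down, tool y along object's y (yaw); tilt>0: tool tips so fingers point to object's +x (mouth down)"""
    M=np.array([[0,0,1.],[0,1,0],[-1,0,0]]) # cols: x=(0,0,-1), y=(0,1,0), z=(1,0,0)
    if flip: M=M@np.diag([1,-1,-1.])
    return Rn.from_euler("z",yaw,degrees=True).as_matrix()@Rn.from_euler("y",-tilt,degrees=True).as_matrix()@M
def cur():
    s=bot.state(); return np.array(s["position"]),Rn.from_rotvec(s["orientation"]).as_matrix()
def go(p,R,p0=None,R0=None):
    if p0 is None: p0,R0=cur()
    sh=R0.T@(np.array(p)-p0)/.04; rv=np.degrees(Rn.from_matrix(R0.T@R).as_rotvec())
    d=np.linalg.norm(sh)*40; a=np.linalg.norm(rv)
    print("row",sh.round(3).tolist(),rv.round(2).tolist(),"rows>=%.1f"%max(d/41.7,a/7.16))
def st():
    s=bot.state(); p,R=cur(); print("t %.2f"%s["t"],"p",p.round(4),"j",s["joint_pos"].round(2),"F",s["ft_force"].round(1),"w %.4f"%s["width"]); print("toolx",R[:,0].round(3),"tooly",R[:,1].round(3))
E
python3 - <<'E'
from h import *
st()
go((.53,-.37,.30),Rdown(-10)); go((.53,-.37,.30),Rdown(-10,flip=True))
E
```

```text
t 0.35 p [ 0.2743 -0.5892  0.2311] j [ 1.15  0.32 -0.07  1.45  0.02  1.37 -0.06] F [-0.2 -0.5  0.1] w 0.0854
toolx [-0.  0. -1.] tooly [ 0.422 -0.907 -0.   ]
row [-1.722, -2.269, -8.107] [-145.03, -0.03, 0.01] rows>=20.3
row [-1.722, -2.269, -8.107] [34.97, 0.01, 0.02] rows>=8.2
```

drive_tool(steps=[[-1.7,-2.27,-8.1,35,0,0],[-1.7,-2.27,-8.1,35,0,0],[-1.7,-2.27,-8.1,35,0,0],[-1.7,-2.27,-8.1,35,0,0],[-1.7,-2.27,-8.1,35,0,0],[-1.7,-2.27,-8.1,35,0,0],[-1.7,-2.27,-8.1,35,0,0],[-1.7,-2.27,-8.1,35,0,0],[-1.7,-2.27,-8.1,35,0,0],[-1.7,-2.27,-8.1,35,0,0],[-1.7,-2.27,-8.1,35,0,0],[-1.7,-2.27,-8.1,35,0,0]])

```text
t: 1.35
position: [0.5286, -0.3715, 0.2989]
orientation: [-2.128, 0.19, 2.131]
ft_force: [-0.2, -0.2, 0.3]
width: 0.0853
```

```bash
python3 - <<'E'
from h import *
st(); c=cam("wrist"); save(c,"w1")
E
```

```text
t 1.35 p [ 0.5286 -0.3715  0.2989] j [ 0.71  0.3  -0.17  1.35  0.05  1.5  -1.21] F [-0.2 -0.2  0.3] w 0.0853
toolx [-0.001 -0.001 -1.   ] tooly [-0.176 -0.984  0.001]
```

View pics/w1.png

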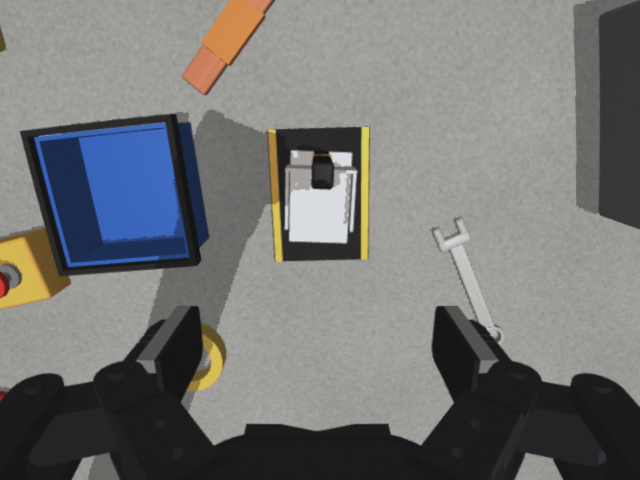

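```bash
python3 - <<'E'
from h import *
c=cam("wrist"); save(c,"w1z",(260,110,390,270),4.5)
P=lambda uv,z:p2w(c,uv,z)
d=P([(270,129),(369,127),(368,260),(276,261)],.004); print("dock",d.round(4).tolist(),d.mean(0))
l=P([(289,241),(348,243)],.006);print("lip",l.round(4).tolist(),l.mean(0))
t=P([(23,132),(178,116),(200,264),(62,275)],.078);print("tub",t.round(4).tolist(),t.mean(0))
E
```

```text
dock [[0.6007, -0.3354, 0.004], [0.5841, -0.4398, 0.004], [0.4353, -0.4174, 0.004], [0.4532, -0.3112, 0.004]] [ 0.51832988 -0.3759697   0.004     ]
lip [[0.4751, -0.3312, 0.006], [0.4607, -0.3975, 0.006]] [ 0.46787932 -0.36438179  0.006     ]
tub [[0.6417, -0.1196, 0.078], [0.6267, -0.266, 0.078], [0.4882, -0.2497, 0.078], [0.5012, -0.107, 0.078]] [ 0.56443928 -0.18557926  0.078     ]
```

View pics/w1z.png

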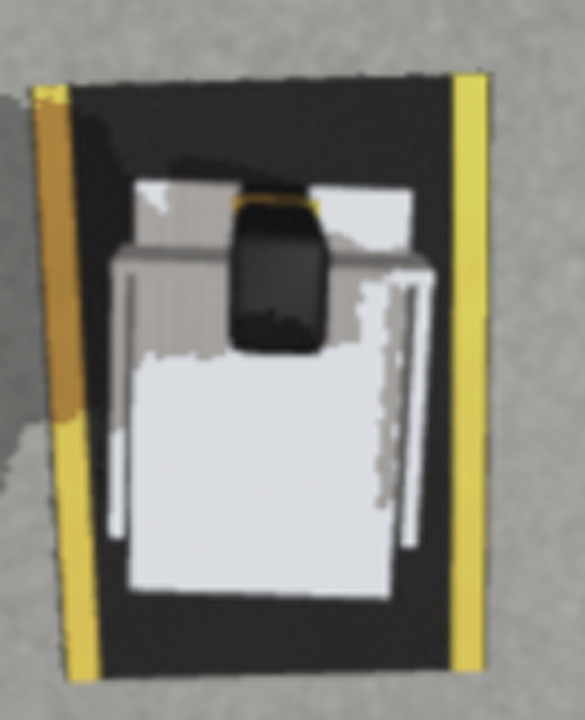

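```bash
python3 - <<'E'
from h import *
c=cam("wrist"); P=lambda l,z:p2w(c,[(260+u/4.5-.4,110+v/4.5-.4) for u,v in l],z)
h=P([(279,293)],.129)[0]; l=P([(129,590),(391,600)],.006); b=P([(135,180),(412,188)],.006)
print(h,l.round(4),b.round(4))
d=b.mean(0)-l.mean(0); print("yaw",np.degrees(np.arctan2(d[1],d[0])),np.linalg.norm(d), "yaw lip", np.degrees(np.arctan2(*(-(l[0]-l[1])[:2]*[1,-1]))))
e=h[:2]-l.mean(0)[:2]; print("lip-handle",np.linalg.norm(e),np.degrees(np.arctan2(e[1],e[0])))
E
```

```text
[ 0.55931874 -0.38261254  0.129     ] [[ 0.4756 -0.3306  0.006 ]
 [ 0.4611 -0.3959  0.006 ]] [[ 0.5759 -0.3521  0.006 ]
 [ 0.5623 -0.4171  0.006 ]]
yaw -11.969499107710886 0.10300188329900764 yaw lip -12.503318504631228
lip-handle 0.09304166632384432 -12.01286500253855
```

```bash
python3 - <<'E'
from h import *
go((.558,-.382,.20),Rdown(-12,flip=True));go((.558,-.382,.083),Rdown(-12,flip=True))
E
```

```text
row [2.475, 0.112, -0.781] [1.78, 0.05, -0.04] rows>=2.5
row [5.4, 0.11, -0.784] [1.78, 0.05, -0.04] rows>=5.2
```

drive_tool(steps=[[0.8,0.11,-0.78,1.8,0,0],[1.6,0.11,-0.78,1.8,0,0],[2.4,0.11,-0.78,1.8,0,0],[3.0,0.11,-0.78,1.8,0,0],[3.6,0.11,-0.78,1.8,0,0],[4.2,0.11,-0.78,1.8,0,0],[4.8,0.11,-0.78,1.8,0,0],[5.2,0.11,-0.78,1.8,0,0],[5.4,0.11,-0.78,1.8,0,0],[5.4,0.11,-0.78,1.8,0,0]])

```text
t: 2.33
position: [0.5575, -0.3802, 0.0808]
orientation: [-2.107, 0.219, 2.115]
ft_force: [-0.5, -0.1, 0.7]
width: 0.0854
```

```bash
python3 - <<'E'
from h import *
st(); c=cam("wrist"); save(c,"w2")
E
```

```text
t 2.33 p [ 0.5575 -0.3802  0.0808] j [ 0.69  0.48 -0.17  1.54  0.09  1.13 -1.28] F [-0.5 -0.1  0.7] w 0.0854
toolx [-0.004  0.002 -1.   ] tooly [-0.207 -0.978 -0.001]
```

View pics/w2.png

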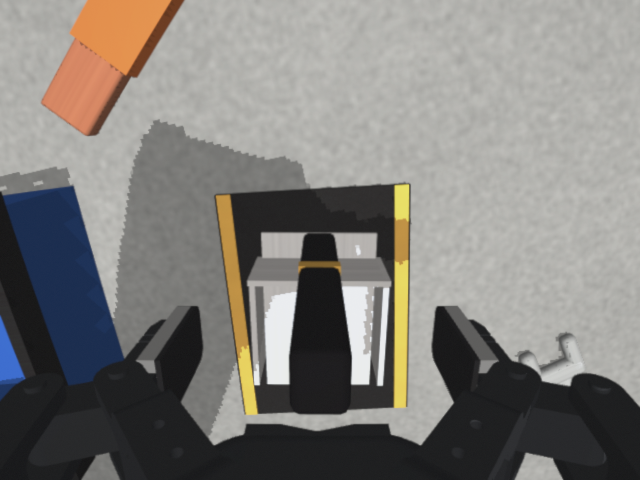

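Handle is centred between the pads (about (320,380)). Closing.

drive_tool(steps=[[0,0,0,0,0,0],[0,0,0,0,0,0],[0,0,0,0,0,0],[0,0,0,0,0,0],[0,0,0,0,0,0],[0,0,0,0,0,0],[0,0,0,0,0,0],[0,0,0,0,0,0]], hand=0, force=100)

```text
t: 3.05
position: [0.56, -0.3802, 0.0839]
orientation: [-2.114, 0.22, 2.112]
ft_force: [0.1, -0.3, 3.0]
width: 0.0168
```

```bash
python3 - <<'E'
from h import *
st()
go((.56,-.382,.25),Rdown(-6,flip=True))
E
```

```text
t 3.05 p [ 0.56   -0.3802  0.0839] j [ 0.68  0.48 -0.17  1.54  0.09  1.13 -1.28] F [ 0.1 -0.3  3. ] w 0.0168
toolx [ 0.001 -0.001 -1.   ] tooly [-0.205 -0.979  0.   ]
row [-4.154, 0.046, -0.013] [-5.83, -0.05, -0.03] rows>=4.0
```

drive_tool(steps=[[-0.8,0,0,0,0,0],[-1.6,0,0,0,0,0],[-2.6,0,0,-2,0,0],[-3.6,0,0,-4,0,0],[-4.6,0,0,-6,0,0],[-5.2,0,0,-7,0,0],[-5.2,0,0,-9,0,0],[-5.2,0,0,-9,0,0]])

```text
t: 3.72
position: [0.5604, -0.3801, 0.2933]
orientation: [-2.201, 0.055, 2.195]
ft_force: [-0.1, 0.1, -2.9]
width: 0.0167
```

```bash
python3 - <<'E'
from h import *
st()
go((.58,.15,.32),Rdown(-2.6,flip=True))
c=cam("side"); save(c,"s3",(250,50,550,275),2.6)
E
```

```text
t 3.72 p [ 0.5604 -0.3801  0.2933] j [ 0.7   0.37 -0.2   1.27  0.07  1.5  -1.11] F [-0.1  0.1 -2.9] w 0.0167
toolx [ 0.003 -0.002 -1.   ] tooly [-0.048 -0.999  0.002]
row [-0.69, -13.26, 0.149] [-0.17, -0.16, -0.1] rows>=12.7
```

View pics/s3.png

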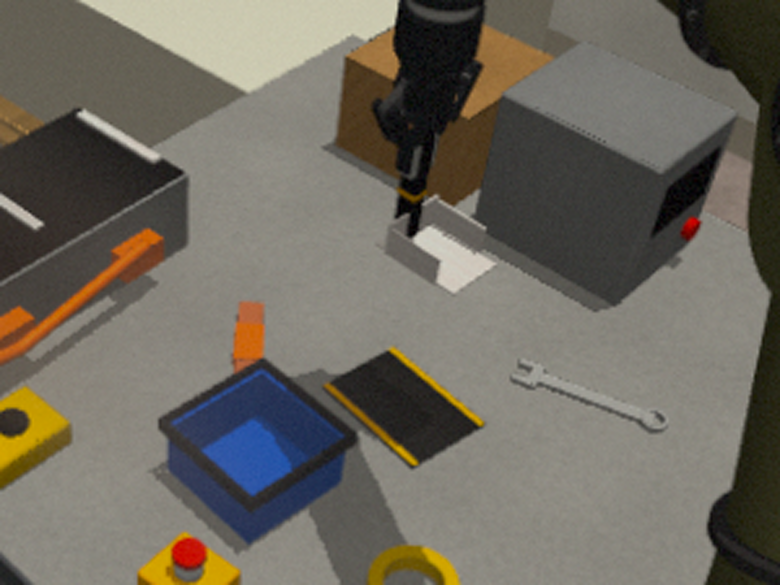

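The scoop is held level and clear of the mat. Moving over the tray.

drive_tool(steps=[[-0.7,-13.2,0.15,0,0,0],[-0.7,-13.2,0.15,0,0,0],[-0.7,-13.2,0.15,0,0,0],[-0.7,-13.2,0.15,0,0,0],[-0.7,-13.2,0.15,0,0,0],[-0.7,-13.2,0.15,0,0,0],[-0.7,-13.2,0.15,0,0,0],[-0.7,-13.2,0.15,0,0,0],[-0.7,-13.2,0.15,0,0,0],[-0.7,-13.2,0.15,0,0,0],[-0.7,-13.2,0.15,0,0,0],[-0.7,-13.2,0.15,0,0,0],[-0.7,-13.2,0.15,0,0,0],[-0.7,-13.2,0.15,0,0,0],[-0.7,-13.2,0.15,0,0,0],[-0.7,-13.2,0.15,0,0,0]])

```text
t: 5.1
position: [0.5793, 0.1467, 0.3174]
orientation: [-2.193, 0.057, 2.2]
ft_force: [-0.5, -0.7, -2.4]
width: 0.017
```

```bash
python3 - <<'E'
from h import *
st()
c=cam("wrist"); save(c,"w4")
for b in blobs(c,(3,150,80),(16,255,255),40): print(b, p2w(c,[b[1]],.016).round(4))
E
```

```text
t 5.10 p [0.5793 0.1467 0.3174] j [ 0.14  0.22 -0.52  1.43  0.11  1.52 -2.  ] F [-0.5 -0.7 -2.4] w 0.0170
toolx [-0.003 -0.002 -1.   ] tooly [-0.05  -0.999  0.002]
([328, 194, 22, 21, 296], [338.2, 203.7]) [[0.5598 0.1217 0.016 ]]
([246, 233, 16, 21, 189], [253.7, 241.9]) [[0.5193 0.2222 0.016 ]]
([461, 246, 33, 32, 79], [481.6, 264.5]) [[ 0.477  -0.0488  0.016 ]]
```

View pics/w4.png

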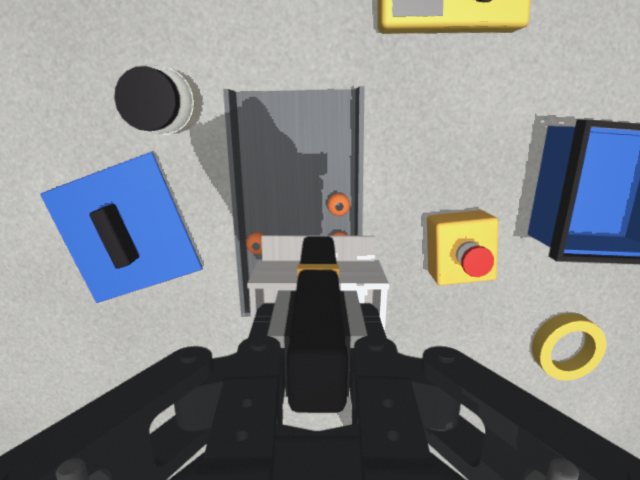

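```bash
python3 - <<'E'
from h import *
c=cam("wrist"); save(c,"w4z",(210,70,390,320),3.2) 
E
```

```text
(no output)
```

View pics/w4z.png

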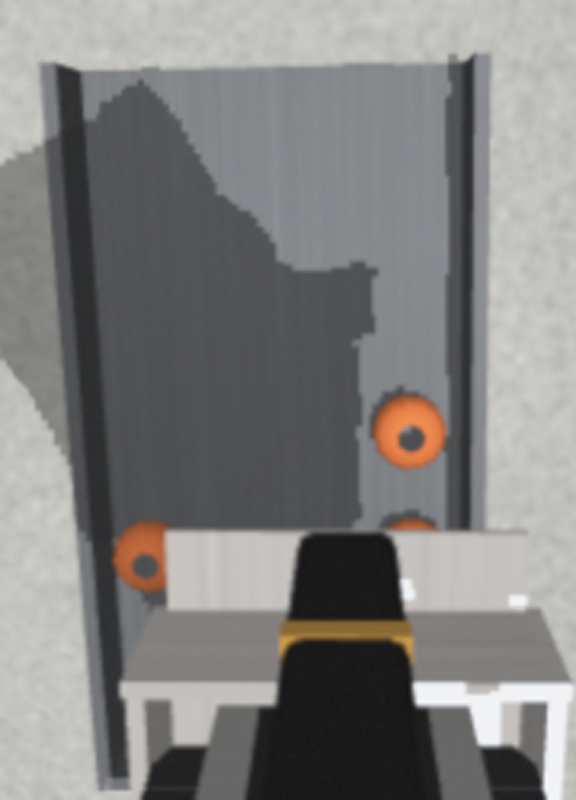

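```bash
python3 - <<'E'
from h import *
c=cam("wrist"); P=lambda l,z:p2w(c,[(210+u/3.2-.4,70+v/3.2-.4) for u,v in l],z)
o=P([(42,64),(100,790),(490,57),(483,530)],.045); print(o.round(4).tolist())
f=P([(82,72),(447,65),(447,525)],.004); print("floor",f.round(4).tolist())
a=o[1]-o[0]; b=o[3]-o[2]; print(np.degrees(np.arctan2(-a[1],-a[0])),np.degrees(np.arctan2(-b[1],-b[0])))
caps=np.vstack([P([(412,438),(146,565)],.028)]);print(caps.round(4).tolist())
E
```

```text
[[0.6881, 0.232, 0.045], [0.4389, 0.2402, 0.045], [0.6826, 0.0932, 0.045], [0.5303, 0.0989, 0.045]]
floor [[0.6881, 0.2276, 0.004], [0.6836, 0.1032, 0.004], [0.5208, 0.1082, 0.004]]
-1.893413047187989 -2.1224437276689683
[[0.5598, 0.1211, 0.028], [0.5185, 0.2179, 0.028]]
```

```bash
cat >> h.py <<'E'
TC=np.array([.5604,.1670,.0]); TY=-2.0
def tray(x,y,z):
    return TC+Rn.from_euler("z",TY,degrees=True).apply([x,y,z])
def intray(p): return Rn.from_euler("z",-TY,degrees=True).apply(np.array(p)-TC)
E
python3 - <<'E'
from h import *
go(tray(.124,-.027,.16),Rdown(-2,flip=True)); go(tray(.124,-.027,.093),Rdown(-2,flip=True))
E
```

```text
row [3.956, 0.105, -2.602] [-1.02, 0.08, -0.07] rows>=4.5
row [5.631, 0.103, -2.604] [-1.02, 0.08, -0.07] rows>=6.0
```

drive_tool(steps=[[1,0.1,-0.8,-1,0,0],[2,0.1,-1.6,-1,0,0],[3,0.1,-2.4,-1,0,0],[4,0.1,-2.6,-1,0,0],[4.8,0.1,-2.6,-1,0,0],[5.4,0.1,-2.6,-1,0,0],[5.6,0.1,-2.6,-1,0,0],[5.6,0.1,-2.6,-1,0,0],[5.6,0.1,-2.6,-1,0,0]])

```text
t: 6.0
position: [0.6839, 0.1378, 0.0966]
orientation: [-2.206, 0.037, 2.204]
ft_force: [0.1, -0.7, -0.2]
width: 0.0167
```

```bash
python3 - <<'E'
from h import *
st(); print(intray(cur()[0]).round(4))
go(tray(.124,-.027,.084),Rdown(-2,3,flip=True))
c=cam("side"); save(c,"s5",(130,180,390,375),3)
c=cam("scene"); save(c,"sc5",(270,150,440,270),4)
E
```

```text
t 6.00 p [0.6839 0.1378 0.0966] j [ 0.1   0.55 -0.47  1.46  0.26  1.19 -2.01] F [ 0.1 -0.7 -0.2] w 0.0167
toolx [ 0.001 -0.    -1.   ] tooly [-0.033 -0.999  0.   ]
[ 0.1245 -0.0249  0.0966]
row [0.316, 0.053, 0.012] [0.11, 2.96, -0.02] rows>=0.4
```

View pics/s5.png

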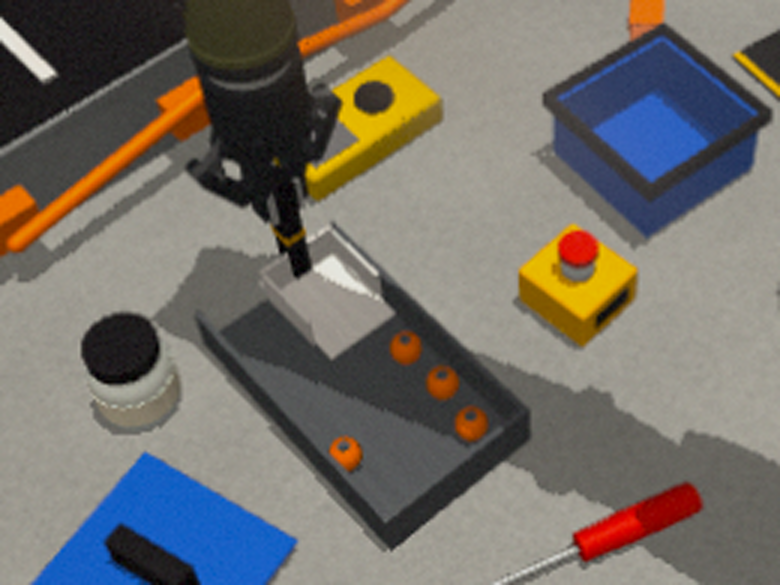

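View pics/sc5.png

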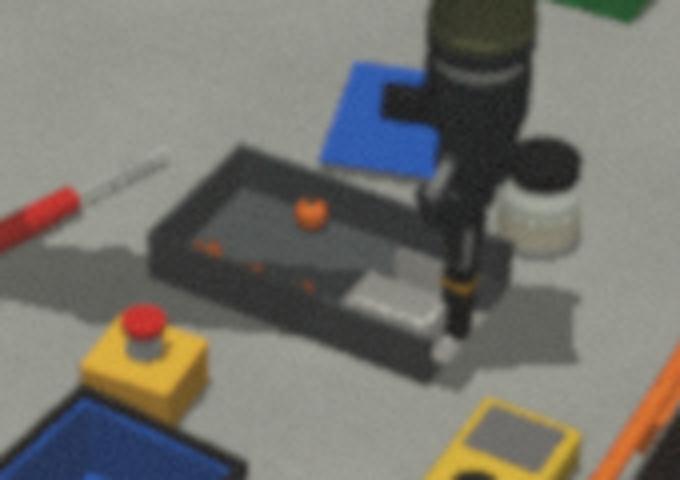

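drive_tool(steps=[[0.05,0.05,0,0,3,0],[0.12,0.05,0,0,3,0],[0.17,0.05,0,0,3,0],[0.17,0.05,0,0,3,0],[0.17,0.05,0,0,3,0]])

```text
t: 6.52
position: [0.684, 0.1365, 0.0894]
orientation: [-2.263, 0.036, 2.146]
ft_force: [0.5, -0.1, -1.9]
width: 0.0168
```

```bash
python3 - <<'E'
from h import *
st(); print(intray(cur()[0]).round(4))
E
```

```text
t 6.52 p [0.684  0.1365 0.0894] j [ 0.1   0.52 -0.46  1.52  0.27  1.11 -2.02] F [ 0.5 -0.1 -1.9] w 0.0168
toolx [ 0.053 -0.002 -0.999] tooly [-0.032 -0.999 -0.   ]
[ 0.1245 -0.0261  0.0894]
```

Force in the air was about −2.5 N (scoop weight). I'll step down until the lip touches.

drive_tool(steps=[[0.04,0.02,0,0,0,0],[0.08,0.02,0,0,0,0],[0.08,0.02,0,0,0,0]])

```text
t: 6.77
position: [0.685, 0.1362, 0.0877]
orientation: [-2.265, 0.036, 2.144]
ft_force: [-0.3, 0.1, 7.9]
width: 0.0167
```

```bash
python3 - <<'E'
from h import *
st(); print(intray(cur()[0]).round(4))
c=cam("side"); save(c,"s6",(190,230,310,320),6)
E
```

```text
t 6.77 p [0.685  0.1362 0.0877] j [ 0.1   0.52 -0.46  1.52  0.27  1.11 -2.02] F [-0.3  0.1  7.9] w 0.0167
toolx [ 0.055 -0.001 -0.998] tooly [-0.033 -0.999 -0.001]
[ 0.1256 -0.0264  0.0877]
```

View pics/s6.png

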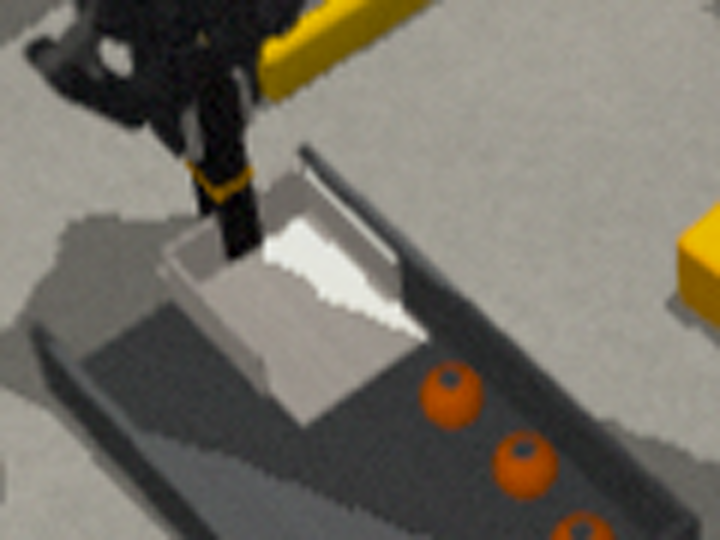

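drive_tool(steps=[[-0.02,0,0.2,0,0,0],[-0.03,0,0.4,0,0,0],[-0.04,0,0.6,0,0,0],[-0.055,0,0.8,0,0,0],[-0.065,0,1.0,0,0,0],[-0.075,0,1.2,0,0,0],[-0.09,0,1.4,0,0,0],[-0.1,0,1.6,0,0,0],[-0.11,0,1.8,0,0,0],[-0.12,0,2.0,0,0,0],[-0.12,0,2.0,0,0,0]])

```text
t: 7.73
position: [0.6051, 0.1386, 0.0884]
orientation: [-2.268, 0.036, 2.141]
ft_force: [2.8, -1.2, 4.6]
width: 0.0171
```

```bash
python3 - <<'E'
from h import *
st(); print(intray(cur()[0]).round(4))
c=cam("side"); save(c,"s7",(190,230,320,340),6)
E
```

```text
t 7.73 p [0.6051 0.1386 0.0884] j [ 0.14  0.37 -0.5   1.73  0.22  1.04 -2.04] F [ 2.8 -1.2  4.6] w 0.0171
toolx [ 0.058 -0.001 -0.998] tooly [-0.032 -0.999 -0.001]
[ 0.0457 -0.0268  0.0884]
```

View pics/s7.png

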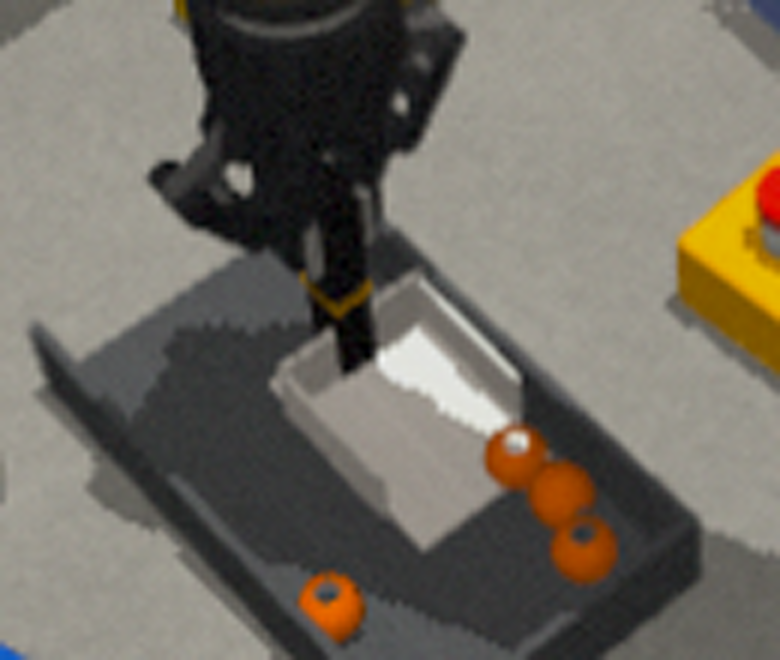

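Cap A has slid onto the scoop and B and C are being pushed back. Continuing to the back wall.

drive_tool(steps=[[-0.01,0,0.15,0,0,0],[-0.02,0,0.3,0,0,0],[-0.03,0,0.45,0,0,0],[-0.035,0,0.6,0,0,0],[-0.04,0,0.75,0,0,0],[-0.05,0,0.9,0,0,0],[-0.06,0,1.05,0,0,0],[-0.07,0,1.2,0,0,0],[-0.075,0,1.35,0,0,0],[-0.08,0,1.5,0,0,0],[-0.09,0,1.6,0,0,0],[-0.09,0,1.6,0,0,0]])

```text
t: 8.78
position: [0.5419, 0.1407, 0.0885]
orientation: [-2.269, 0.036, 2.14]
ft_force: [4.2, -0.5, 4.7]
width: 0.0169
```

```bash
python3 - <<'E'
from h import *
st(); print(intray(cur()[0]).round(4))
c=cam("side"); save(c,"s8",(190,230,320,340),6)
E
```

```text
t 8.78 p [0.5419 0.1407 0.0885] j [ 0.16  0.25 -0.53  1.88  0.17  1.   -2.05] F [ 4.2 -0.5  4.7] w 0.0169
toolx [ 0.058 -0.001 -0.998] tooly [-0.032 -0.999 -0.001]
[-0.0176 -0.0269  0.0885]
```

View pics/s8.png

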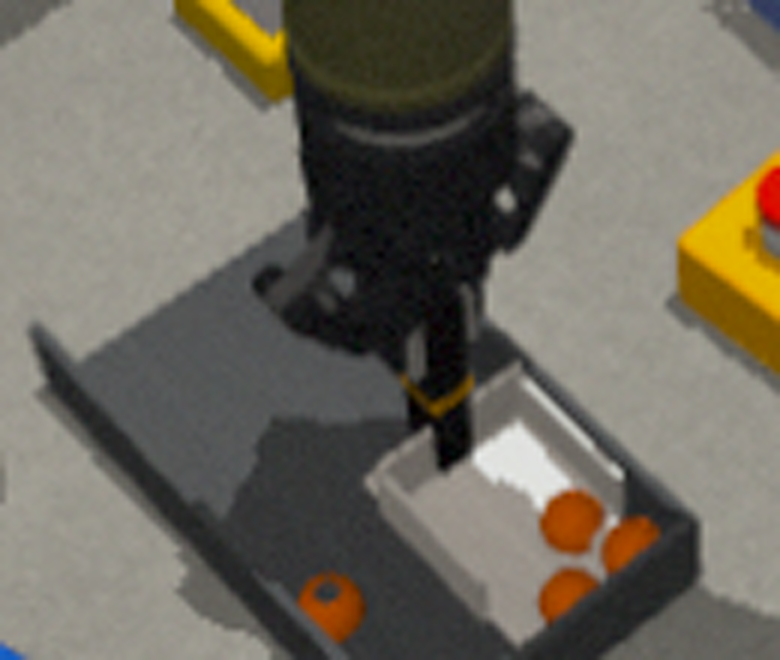

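drive_tool(steps=[[-0.01,0,0.12,0,0,0],[-0.015,0,0.24,0,0,0],[-0.02,0,0.36,0,0,0],[-0.02,0,0.36,0,0,0]])

```text
t: 9.17
position: [0.5281, 0.1413, 0.0887]
orientation: [-2.27, 0.035, 2.138]
ft_force: [5.3, -0.9, 5.1]
width: 0.0166
```

```bash
python3 - <<'E'
from h import *
st(); p=cur()[0]; print(intray(p).round(4))
c=cam("side"); save(c,"s9",(210,260,320,340),7)
E
```

```text
t 9.17 p [0.5281 0.1413 0.0887] j [ 0.16  0.22 -0.53  1.91  0.16  0.99 -2.04] F [ 5.3 -0.9  5.1] w 0.0166
toolx [ 0.06  -0.001 -0.998] tooly [-0.032 -0.999 -0.001]
[-0.0314 -0.0268  0.0887]
```

View pics/s9.png

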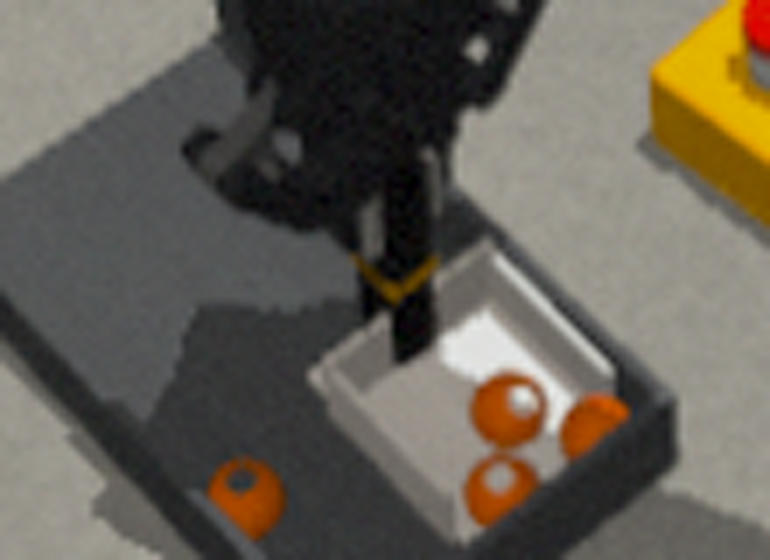

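```bash
python3 - <<'E'
from h import *
go(tray(.008,-.0268,.092),Rdown(-2,-20,flip=True))
go(tray(.008,-.0268,.30),Rdown(-2,-20,flip=True))
E
```

```text
row [-0.025, 0.002, -0.986] [0.18, -23.41, 0.05] rows>=3.3
row [-5.215, -0.005, -1.296] [0.18, -23.41, 0.05] rows>=5.2
```

drive_tool(steps=[[0,0,-0.12,0,-2.4,0],[0,0,-0.25,0,-5,0],[0,0,-0.37,0,-8,0],[0,0,-0.5,0,-11,0],[-0.02,0,-0.62,0,-14,0],[-0.02,0,-0.75,0,-17,0],[-0.02,0,-0.87,0,-20,0],[-0.05,0,-0.98,0,-23,0],[-0.05,0,-0.98,0,-23,0]])

```text
t: 9.97
position: [0.5652, 0.1396, 0.088]
orientation: [-1.781, 0.028, 2.553]
ft_force: [0.4, 0.6, -2.8]
width: 0.017
```

```bash
python3 - <<'E'
from h import *
st(); p=cur()[0]; print(intray(p).round(4))
c=cam("side"); save(c,"s10",(210,240,320,340),7)
go(tray(.008,-.0268,.30),Rdown(-2,-20,flip=True))
E
```

```text
t 9.97 p [0.5652 0.1396 0.088 ] j [ 0.12  0.59 -0.49  1.47  0.14  1.47 -1.98] F [ 0.4  0.6 -2.8] w 0.0170
toolx [-0.345  0.013 -0.939] tooly [-0.034 -0.999 -0.001]
[ 0.0057 -0.0272  0.088 ]
row [-4.995, -0.011, 1.745] [0.14, 0.1, -0.0] rows>=5.1
```

View pics/s10.png

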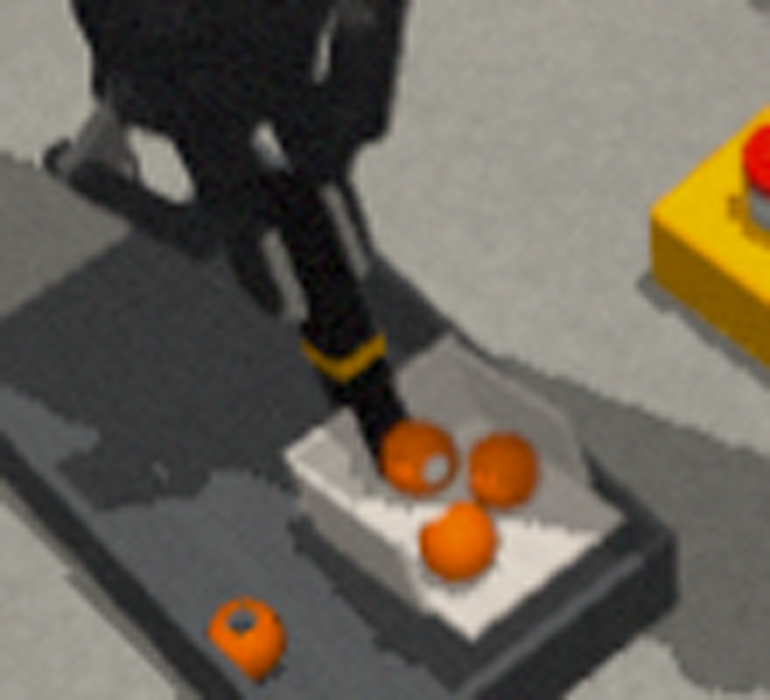

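All three caps on the scoop sit against its back. Lifting and carrying to the tub.

drive_tool(steps=[[-0.6,0,0.2,0,0,0],[-1.4,0,0.5,0,0,0],[-2.2,0,0.8,0,0,0],[-3.0,0,1.1,0,0,0],[-3.8,0,1.4,0,0,0],[-4.4,0,1.6,0,0,0],[-4.4,0,1.6,0,0,0]])

```text
t: 10.6
position: [0.5649, 0.1407, 0.2838]
orientation: [-1.8, 0.026, 2.543]
ft_force: [0.2, 0.0, -1.7]
width: 0.0168
```

```bash
cat >> h.py <<'E'
UC=np.array([.566,-.183,0]); UY=-6.
def tub(x,y,z): return UC+Rn.from_euler("z",UY,degrees=True).apply([x,y,z])
def lipTCP(lx,ly,lz,t):
    a=np.radians(t); return tub(lx+.092*np.cos(a)-.080*np.sin(a),ly,lz+.092*np.sin(a)+.080*np.cos(a))
E
python3 - <<'E'
from h import *
st(); 
go(lipTCP(.015,0,.17,-20),Rdown(UY,-20,flip=True))
print(lipTCP(.015,0,.17,-20))
E
```

```text
t 10.60 p [0.5649 0.1407 0.2838] j [ 0.11  0.46 -0.51  1.25  0.08  1.8  -1.98] F [ 0.2  0.  -1.7] w 0.0168
toolx [-0.332  0.012 -0.943] tooly [-0.031 -1.    -0.002]
row [0.479, 8.327, -3.87] [4.0, -0.57, -1.34] rows>=8.8
[ 0.69410768 -0.19646466  0.21370956]
```

drive_tool(steps=[[0.02,0.4,-0.2,0,0,0],[0.05,1.0,-0.45,0,0,0],[0.08,1.7,-0.8,1,0,0],[0.12,2.4,-1.1,1,0,0],[0.15,3.1,-1.45,1.5,0,-0.5],[0.2,3.8,-1.8,2,0,-0.5],[0.25,4.5,-2.1,2,0,-0.5],[0.3,5.2,-2.4,2.5,0,-1],[0.35,5.9,-2.7,3,0,-1],[0.38,6.6,-3.05,3.5,0,-1],[0.42,7.2,-3.35,4,0,-1.3],[0.45,7.7,-3.6,4,0,-1.3],[0.48,8.1,-3.75,4,0,-1.3],[0.48,8.3,-3.85,4,0,-1.3],[0.48,8.3,-3.85,4,0,-1.3]])

```text
t: 11.85
position: [0.6908, -0.1989, 0.2048]
orientation: [-1.749, 0.099, 2.504]
ft_force: [-0.4, -0.2, -2.9]
width: 0.0166
```

```bash
python3 - <<'E'
from h import *
st(); 
c=cam("side"); save(c,"s11",(270,100,470,260),4)
for t,z in [(0,.10),(30,.095),(65,.095)]: go(lipTCP(.015,0,z,t),Rdown(UY,t,flip=True))
E
```

```text
t 11.85 p [ 0.6908 -0.1989  0.2048] j [ 0.38  0.8  -0.34  0.86  0.25  1.86 -1.56] F [-0.4 -0.2 -2.9] w 0.0166
toolx [-0.342  0.033 -0.939] tooly [-0.108 -0.994  0.004]
row [0.763, -0.017, 0.218] [-0.09, 20.09, -0.12] rows>=2.8
row [0.501, -0.013, 1.706] [-0.06, 50.09, -0.14] rows>=7.0
row [1.086, -0.011, 3.444] [-0.02, 85.09, -0.16] rows>=11.9
```

View pics/s11.png

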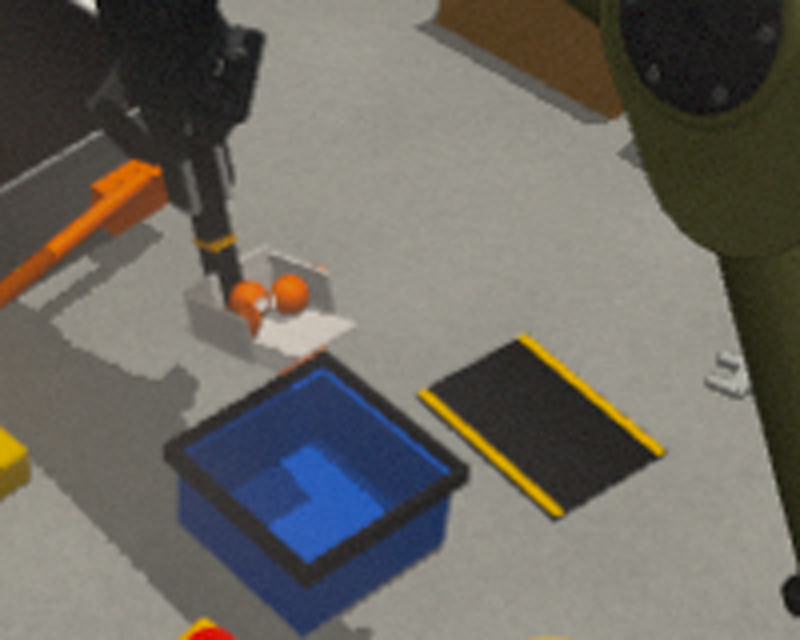

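drive_tool(steps=[[0.2,0,0.05,0,5,0],[0.4,0,0.1,0,10,0],[0.6,0,0.15,0,15,0],[0.76,0,0.22,0,20,0],[0.76,0,0.22,0,20,0]])

```text
t: 12.32
position: [0.6654, -0.1911, 0.1785]
orientation: [-2.161, 0.114, 2.179]
ft_force: [-0.8, 1.4, -4.4]
width: 0.017
```

```bash
python3 - <<'E'
from h import *
st(); 
c=cam("side"); save(c,"s12",(270,100,470,260),4)
for t,z in [(0,.10),(15,.095),(30,.095),(45,.095),(65,.095)]: go(lipTCP(.015,0,z,t),Rdown(UY,t,flip=True))
E
```

```text
t 12.32 p [ 0.6654 -0.1911  0.1785] j [ 0.53  0.47 -0.41  1.38  0.19  1.33 -1.56] F [-0.8  1.4 -4.4] w 0.0170
toolx [-0.008 -0.002 -1.   ] tooly [-0.102 -0.995  0.003]
row [0.009, 0.042, -0.109] [0.1, 0.34, -0.17] rows>=0.1
row [-0.389, 0.042, 0.49] [0.13, 15.34, -0.16] rows>=2.1
row [-0.74, 0.042, 1.204] [0.15, 30.34, -0.14] rows>=4.2
row [-0.894, 0.041, 1.984] [0.17, 45.34, -0.12] rows>=6.3
row [-0.777, 0.039, 3.036] [0.19, 65.34, -0.1] rows>=9.1
```

View pics/s12.png

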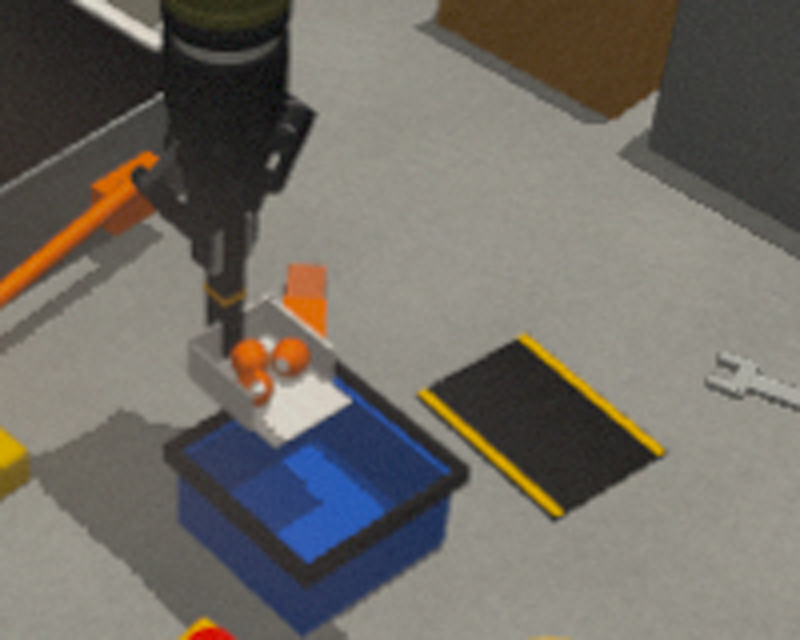

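Lip is over the middle of the tub at about (340,210). Tipping.

drive_tool(steps=[[-0.13,0.02,0.16,0,5,0],[-0.26,0.04,0.32,0,10,0],[-0.39,0.04,0.49,0,15,0],[-0.52,0.04,0.72,0,20,0],[-0.63,0.04,0.96,0,25,0],[-0.74,0.04,1.2,0,30,0],[-0.8,0.04,1.46,0,35,0],[-0.85,0.04,1.72,0,40,0],[-0.89,0.04,1.98,0,45,0],[-0.88,0.04,2.25,0,50,0],[-0.86,0.04,2.5,0,55,0],[-0.82,0.04,2.77,0,60,0],[-0.78,0.04,3.04,0,65,0],[-0.78,0.04,3.04,0,65,0],[-0.78,0.04,3.04,0,65,0],[-0.78,0.04,3.04,0,65,0]])

```text
t: 13.7
position: [0.5493, -0.1986, 0.2362]
orientation: [-3.008, 0.1, 0.798]
ft_force: [-0.6, -1.2, -2.8]
width: 0.0164
```

```bash
python3 - <<'E'
from h import *
st(); 
c=cam("side"); save(c,"s13",(270,100,470,260),4)
E
```

```text
t 13.70 p [ 0.5493 -0.1986  0.2362] j [ 0.36 -0.3   0.18  2.45 -1.55  0.37  0.26] F [-0.6 -1.2 -2.8] w 0.0164
toolx [ 0.867 -0.055 -0.496] tooly [-0.069 -0.998 -0.01 ]
```

View pics/s13.png

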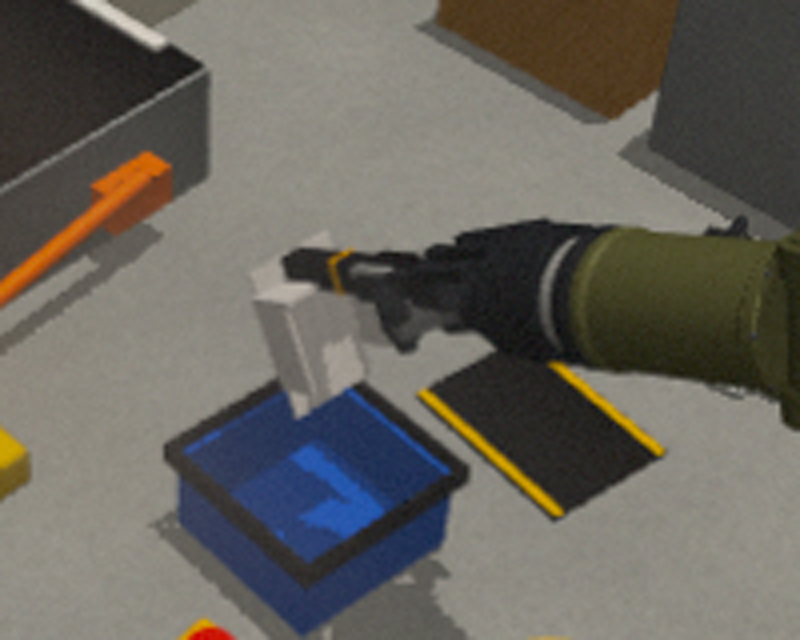

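```bash
python3 - <<'E'
from h import *
c=cam("scene"); save(c,"sc13",(200,180,420,345),3.6)
c=cam("wrist"); save(c,"w13")
E
```

```text
(no output)
```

View pics/sc13.png

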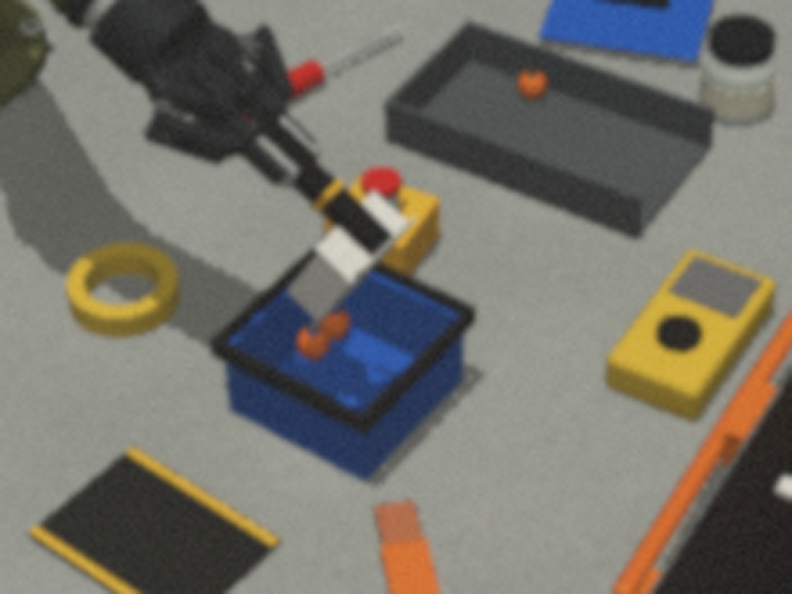

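View pics/w13.png

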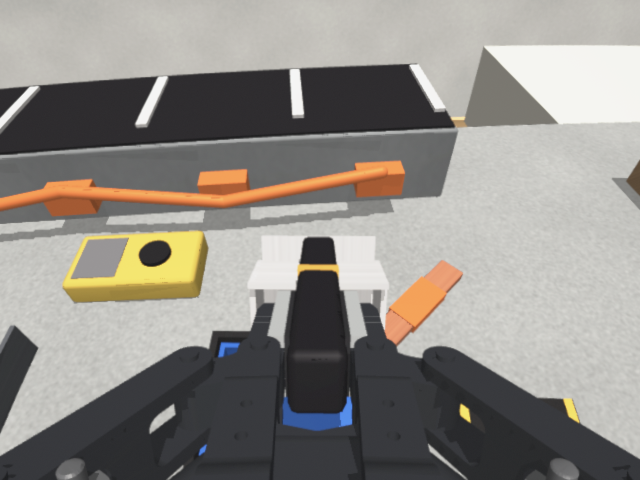

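Two caps are visible in the tub, and the third may be hidden by the scoop. Backing out upwards and levelling.

```bash
python3 - <<'E'
from h import *
go(lipTCP(.06,0,.20,0),Rdown(UY,0,flip=True))
E
```

```text
row [3.09, -0.321, -2.973] [1.18, -60.32, 1.65] rows>=8.4
```

drive_tool(steps=[[0.3,0,-0.3,0,-6,0],[0.6,0,-0.6,0,-12,0],[0.9,-0.1,-0.9,0.3,-18,0.5],[1.2,-0.1,-1.2,0.5,-24,0.7],[1.5,-0.15,-1.5,0.6,-30,0.8],[1.85,-0.2,-1.8,0.7,-36,1],[2.2,-0.2,-2.1,0.8,-42,1.2],[2.5,-0.25,-2.4,1,-48,1.4],[2.8,-0.3,-2.7,1.1,-54,1.6],[3.09,-0.32,-2.97,1.2,-60,1.6],[3.09,-0.32,-2.97,1.2,-60,1.6],[3.09,-0.32,-2.97,1.2,-60,1.6]])

```text
t: 14.85
position: [0.7172, -0.1995, 0.2801]
orientation: [-2.228, 0.111, 2.103]
ft_force: [1.0, -0.4, -2.4]
width: 0.0171
```

```bash
python3 - <<'E'
from h import *
st(); c=cam("scene"); save(c,"sc14",(200,180,420,345),3.6)
c=cam("side"); save(c,"s14",(130,100,450,340),2.5)
E
```

```text
t 14.85 p [ 0.7172 -0.1995  0.2801] j [ 0.41  0.48 -0.26  1.15  0.11  1.47 -1.5 ] F [ 1.  -0.4 -2.4] w 0.0171
toolx [ 0.057 -0.001 -0.998] tooly [-0.105 -0.994 -0.005]
```

View pics/sc14.png

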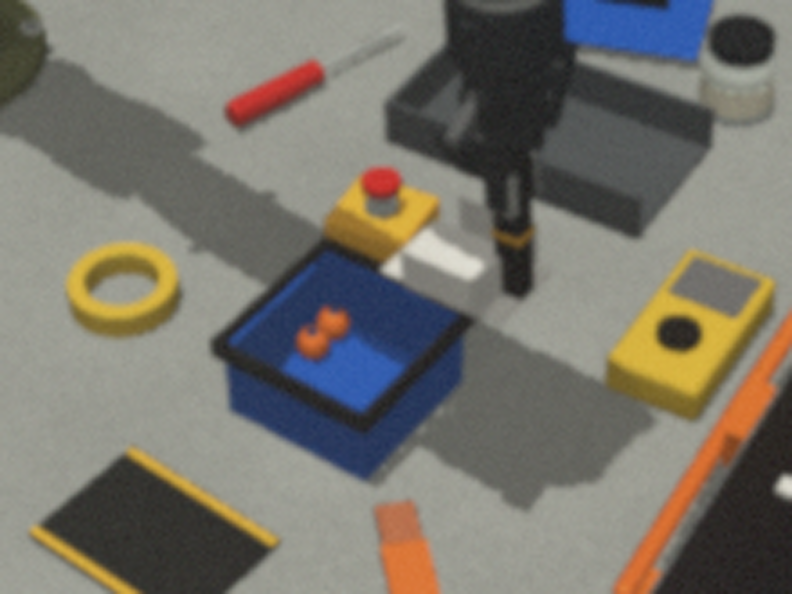

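View pics/s14.png

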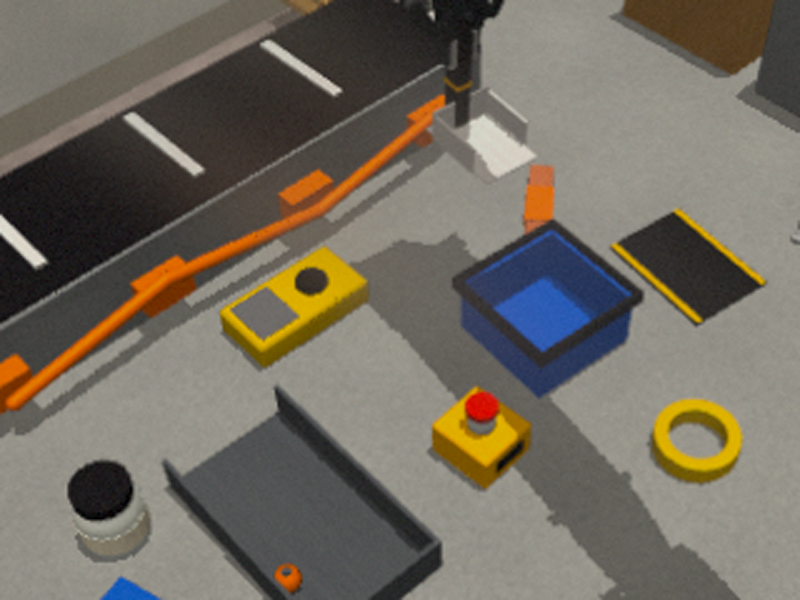

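```bash
python3 - <<'E'
from h import *
go((.50,-.19,.33),Rdown(UY,0,flip=True))
E
```

```text
row [-1.742, 0.343, 5.399] [0.16, -2.91, 0.59] rows>=5.5
```

drive_tool(steps=[[-0.8,0.1,1,0,-1,0],[-1.2,0.2,2,0,-2,0],[-1.6,0.3,3,0,-3,0.6],[-1.7,0.34,4,0,-3,0.6],[-1.7,0.34,5,0,-3,0.6],[-1.74,0.34,5.4,0,-3,0.6],[-1.74,0.34,5.4,0,-3,0.6],[-1.74,0.34,5.4,0,-3,0.6]])

```text
t: 15.62
position: [0.4947, -0.1912, 0.3359]
orientation: [-2.183, 0.124, 2.159]
ft_force: [-0.3, -0.2, -1.6]
width: 0.0168
```

```bash
python3 - <<'E'
from h import *
st(); c=cam("wrist"); save(c,"w15")
for b in blobs(c,(3,150,60),(16,255,255),20): print(b)
E
```

```text
t 15.62 p [ 0.4947 -0.1912  0.3359] j [ 0.55  0.04 -0.24  1.58  0.01  1.52 -1.37] F [-0.3 -0.2 -1.6] w 0.0168
toolx [ 0.01  -0.009 -1.   ] tooly [-0.105 -0.994  0.008]
([320, 159, 20, 21, 328], [329.9, 169.0])
([250, 160, 43, 21, 500], [271.1, 169.5])
([135, 191, 32, 32, 92], [146.3, 208.1])
```

View pics/w15.png

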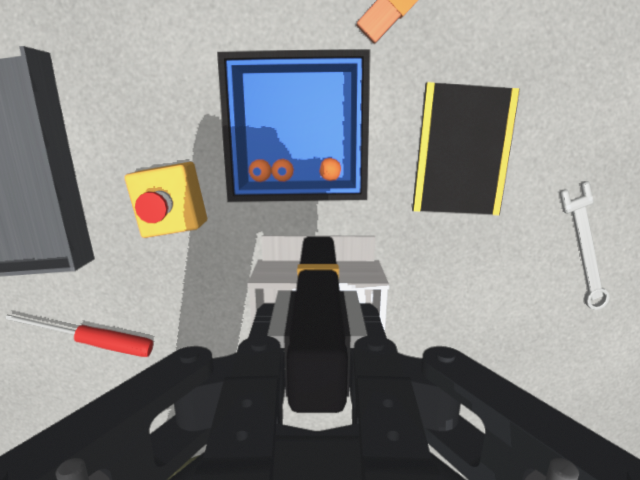

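All three caps are in the tub ((259,170), (282,170), (330,169)). I'll use this view to refine the tub and plunger, then go for the fourth cap.

```bash
python3 - <<'E'
from h import *
c=cam("wrist"); save(c,"w15z",(110,40,390,215),2.8)
t=p2w(c,[(219,52),(369,50),(366,199),(229,201)],.078); print(t.round(4).tolist(),t.mean(0))
print("plunger",p2w(c,[(150.5,207.5)],.076))
go(tray(.124,.028,.18),Rdown(-2,3,flip=True)); go(tray(.124,.028,.093),Rdown(-2,3,flip=True))
E
```

```text
[[0.6437, -0.1171, 0.078], [0.6307, -0.2572, 0.078], [0.4895, -0.2439, 0.078], [0.5023, -0.1042, 0.078]] [ 0.56654279 -0.18058197  0.078     ]
plunger [[ 0.50410255 -0.02083045  0.076     ]]
row [3.839, -10.005, -3.68] [-3.92, 2.47, -0.51] rows>=10.9
row [6.014, -10.02, -3.66] [-3.92, 2.47, -0.51] rows>=11.7
```

View pics/w15z.png

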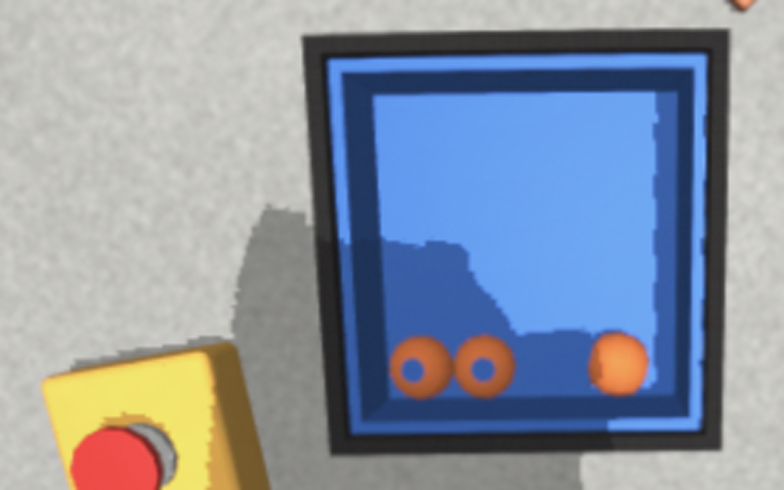

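drive_tool(steps=[[0.3,-1,-0.4,-0.5,0,0],[0.6,-2,-0.8,-1,0.3,0],[0.9,-3,-1.1,-1,0.6,0],[1.2,-4,-1.5,-2,1,-0.2],[1.5,-5,-1.9,-2,1,-0.2],[1.9,-6,-2.3,-3,1.5,-0.3],[2.4,-7,-2.7,-3,2,-0.4],[3.0,-8,-3.0,-4,2.5,-0.5],[3.5,-9,-3.4,-4,2.5,-0.5],[3.84,-10,-3.68,-3.9,2.5,-0.5],[4.5,-10,-3.68,-3.9,2.5,-0.5],[5.4,-10,-3.67,-3.9,2.5,-0.5],[5.8,-10,-3.66,-3.9,2.5,-0.5],[5.8,-10,-3.66,-3.9,2.5,-0.5],[5.8,-10,-3.66,-3.9,2.5,-0.5]])

```text
t: 16.97
position: [0.6972, 0.1972, 0.1147]
orientation: [-2.283, 0.024, 2.104]
ft_force: [8.5, 2.3, 30.5]
width: 0.0166
```

```bash
sed -i 's/UC=np.array(.*/UC=np.array([.5665,-.1807,0]); UY=-5.5/' h.py; python3 - <<'E'
from h import *
st(); p,R=cur(); print(intray(p).round(4))
c=cam("side"); save(c,"s16",(190,230,320,340),6)
for b in blobs(c,(3,150,60),(16,255,255),40): print(b, p2w(c,[b[1]],.016).round(4), intray(p2w(c,[b[1]],.016)[0]).round(4))
go(tray(.124,.028,.089),Rdown(-2,3,flip=True))
E
```

```text
t 16.97 p [0.6972 0.1972 0.1147] j [ 0.01  0.53 -0.46  1.45  0.27  1.14 -2.1 ] F [ 8.5  2.3 30.5] w 0.0166
toolx [ 0.082  0.014 -0.997] tooly [-0.036 -0.999 -0.017]
[0.1357 0.0349 0.1147]
([207, 150, 103, 60, 875], [255.1, 179.1]) [[ 0.897  -0.1261  0.016 ]] [ 0.3467 -0.2811  0.016 ]
([340, 166, 12, 27, 246], [345.2, 178.7]) [[ 0.709  -0.3209  0.016 ]] [ 0.1655 -0.4824  0.016 ]
([115, 226, 61, 43, 690], [139.4, 250.3]) [[0.9001 0.268  0.016 ]] [0.3359 0.1128 0.016 ]
([316, 256, 14, 13, 58], [322.6, 261.7]) [[ 0.5347 -0.0509  0.016 ]] [-0.0181 -0.2186  0.016 ]
([240, 325, 11, 12, 86], [245.1, 330.5]) [[0.5188 0.2184 0.016 ]] [-0.0434  0.05    0.016 ]
row [0.613, 0.185, 0.339] [-0.15, -1.65, 0.95] rows>=0.7
```

View pics/s16.png

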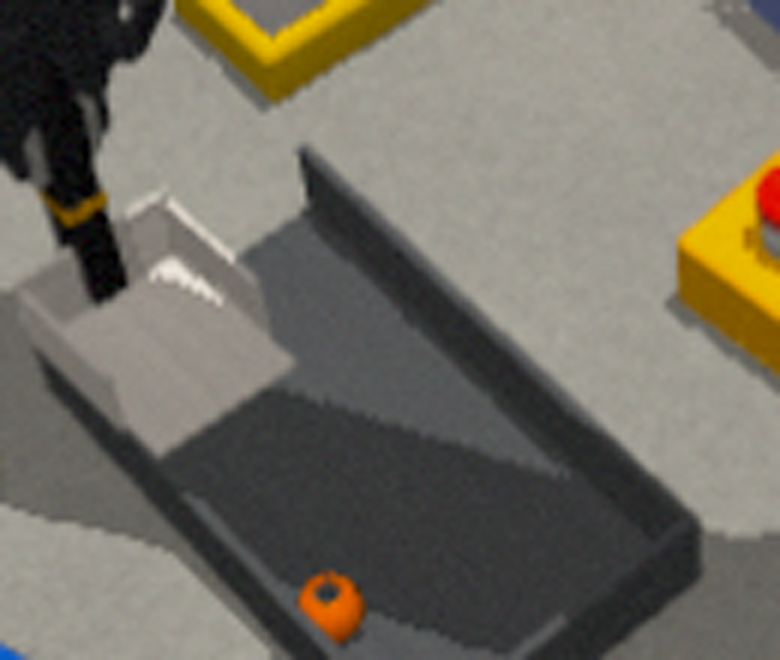

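The scoop is resting on the +y wall (30 N), so I'm raising it straight away.

drive_tool(steps=[[-0.4,0,0,0,0,0],[-0.9,0,0,0,0,0],[-1.2,0.1,0.1,0,0,0],[-1.2,0.2,0.2,0,0,0],[-1.2,0.2,0.2,0,0,0],[-1.2,0.2,0.2,0,0,0],[-1.2,0.2,0.2,0,0,0]])

```text
t: 17.6
position: [0.6723, 0.1814, 0.1459]
orientation: [-2.256, 0.041, 2.151]
ft_force: [0.1, 0.8, -1.4]
width: 0.0167
```

```bash
python3 - <<'E'
from h import *
st(); p,R=cur(); print(intray(p).round(4))
c=cam("side"); save(c,"s17",(190,200,320,310),6)
c=cam("wrist"); save(c,"w17")
E
```

```text
t 17.60 p [0.6723 0.1814 0.1459] j [ 0.04  0.47 -0.47  1.46  0.24  1.22 -2.07] F [ 0.1  0.8 -1.4] w 0.0167
toolx [ 0.047 -0.002 -0.999] tooly [-0.036 -0.999  0.   ]
[0.1113 0.0183 0.1459]
```

View pics/s17.png

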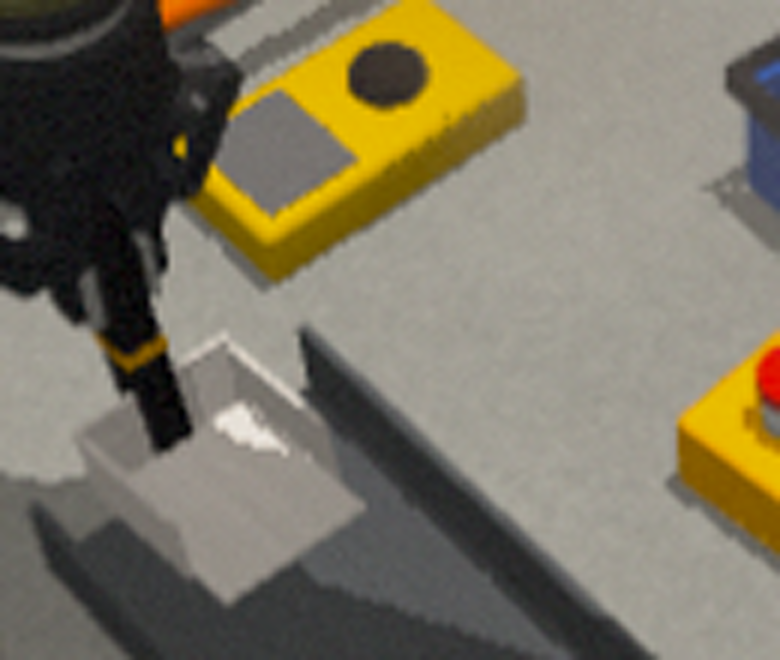

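View pics/w17.png

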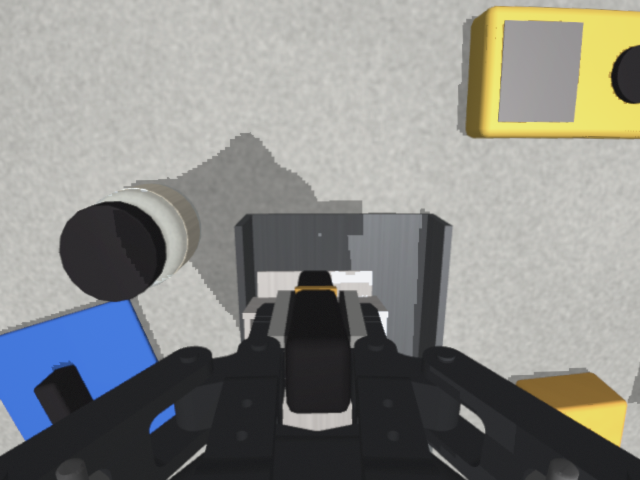

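The scoop swung in the grip: its back edge moved from v≈236 to v≈271 in the wrist view. I'll estimate the slip.

```bash
python3 - <<'E'
from h import *
c=bot.camera("wrist"); save(c,"w17z",(230,250,400,360),4.5)
from scipy.optimize import least_squares
HE=c["hand_eye"]; Ti=np.linalg.inv(HE)
import cv2
old=cv2.imread("pics/w15.png"); cv2.imwrite("pics/w15z2.png",cv2.resize(old[220:330,230:400],None,fx=4.5,fy=4.5,interpolation=cv2.INTER_CUBIC))
E
```

```text
(no output)
```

View pics/w17z.png

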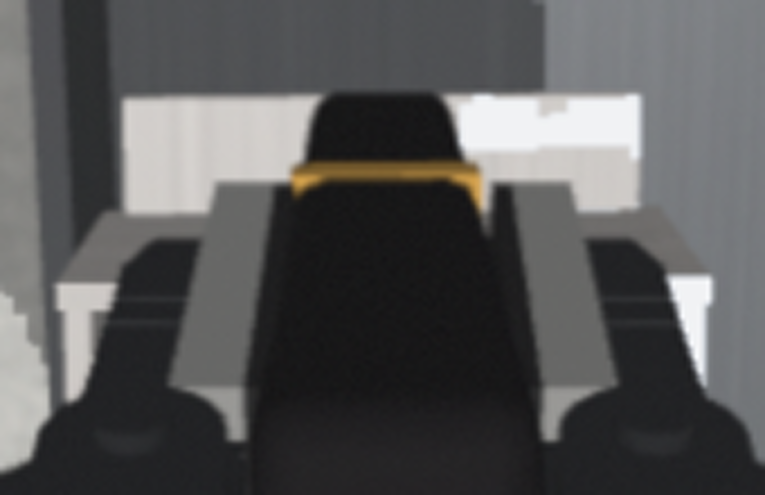

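View pics/w15z2.png

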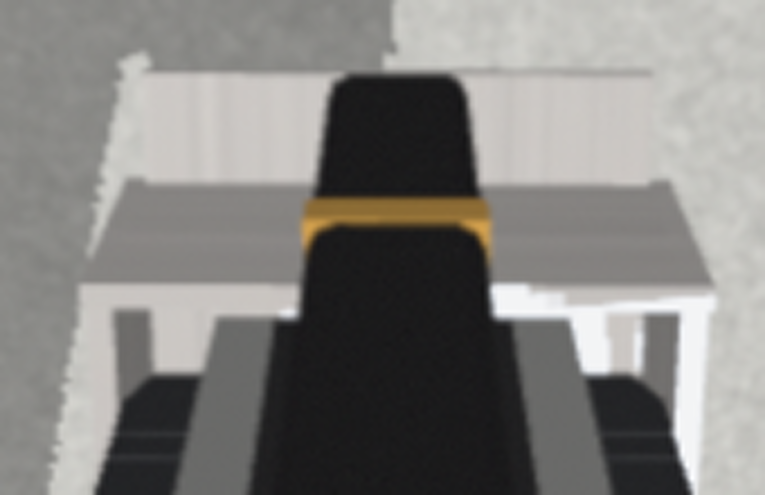

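```bash
cat > slip.py <<'E'
from h import *
from scipy.optimize import least_squares
def slip(c,uv):
    obj=np.array([(.057,.033,.002),(.057,-.033,.002),(.042,.036,.036),(.042,-.036,.036),(.042,.036,.002),(.042,-.036,.002)])
    obj=obj[:len(uv)]
    W=np.linalg.inv(c["hand_eye"])
    R0=np.array([[0,0,-1.],[0,-1,0],[-1,0,0]]) # scoop->tool (flip): tool x=-z, tool y=-y, tool z=-x
    def X(p): # p: rotvec in scoop frame (deg), grip offset scoop coords of TCP (m)
        return (Rn.from_rotvec(np.radians(p[:3])).apply(obj-p[3:]))@R0.T
    def res(p): 
        q=X(p)
        pr=cv2.projectPoints(q.reshape(-1,1,3),cv2.Rodrigues(W[:3,:3])[0],W[:3,3],c["K"],c["D"])[0].reshape(-1,2)
        return np.r_[(pr-uv).ravel(), (p[3:]-[.047,0,.08])*200]
    r=least_squares(res,[0,0,0,.047,0,.08],x_scale=[1,1,1,.01,.01,.01]); print(r.x.round(4),"cost",r.cost, res(r.x).round(1))
    return r.x
E
python3 - <<'E'
from slip import *
c=bot.camera("wrist")
u=lambda l,o:np.array(l)/4.5+o-.4
slip(c,u([(147,72),(652,72),(80,287),(717,287)],(230,220)))
slip(c,u([(122,97),(640,95),(57,285),(712,277)],(230,250)))
E
```

```text
[-0.5527 -0.8397  0.2361  0.0489  0.0011  0.0809] cost 0.742784421851115 [-0.7  0.2  0.7  0.1  0.3 -0.1 -0.4 -0.1  0.4  0.2  0.2]
[9.35200e-01 1.20763e+01 2.46100e-01 5.16000e-02 7.00000e-04 7.36000e-02] cost 1.4644888712733728 [ 0.3  0.3 -0.3 -0.2  0.  -0.3 -0.   0.1  0.9  0.1 -1.3]
```

Slip is about 12° lip-up about the jaw axis. I'll set the scoop level on the empty part of the tray floor and re-grip it straight.

```bash
python3 - <<'E'
from h import *
go(tray(.124,.018,.090),Rdown(-2,12,flip=True)); 
E
```

```text
row [1.437, 0.023, -0.236] [-0.01, 9.22, 0.0] rows>=1.4
```

drive_tool(steps=[[0.2,0,-0.1,0,2,0],[0.5,0.02,-0.2,0,4,0],[0.7,0.02,-0.24,0,6,0],[0.9,0.02,-0.24,0,8,0],[1.1,0.02,-0.24,0,9.2,0],[1.3,0.02,-0.24,0,9.2,0],[1.43,0.02,-0.24,0,9.2,0],[1.43,0.02,-0.24,0,9.2,0],[1.43,0.02,-0.24,0,9.2,0]])

```text
t: 18.55
position: [0.6857, 0.1805, 0.0909]
orientation: [-2.424, 0.043, 1.962]
ft_force: [-0.2, 1.4, -1.9]
width: 0.0171
```

```bash
python3 - <<'E'
from h import *
st(); p,R=cur(); print(intray(p).round(4))
c=cam("side"); save(c,"s18",(190,200,320,310),6)
go(tray(.124,.018,.079),Rdown(-2,12,flip=True)); 
E
```

```text
t 18.55 p [0.6857 0.1805 0.0909] j [ 0.02  0.44 -0.45  1.64  0.34  0.93 -2.15] F [-0.2  1.4 -1.9] w 0.0171
toolx [ 0.208 -0.007 -0.978] tooly [-0.036 -0.999 -0.   ]
[0.1248 0.0179 0.0909]
row [0.3, 0.003, 0.093] [-0.04, -0.07, 0.02] rows>=0.3
```

View pics/s18.png

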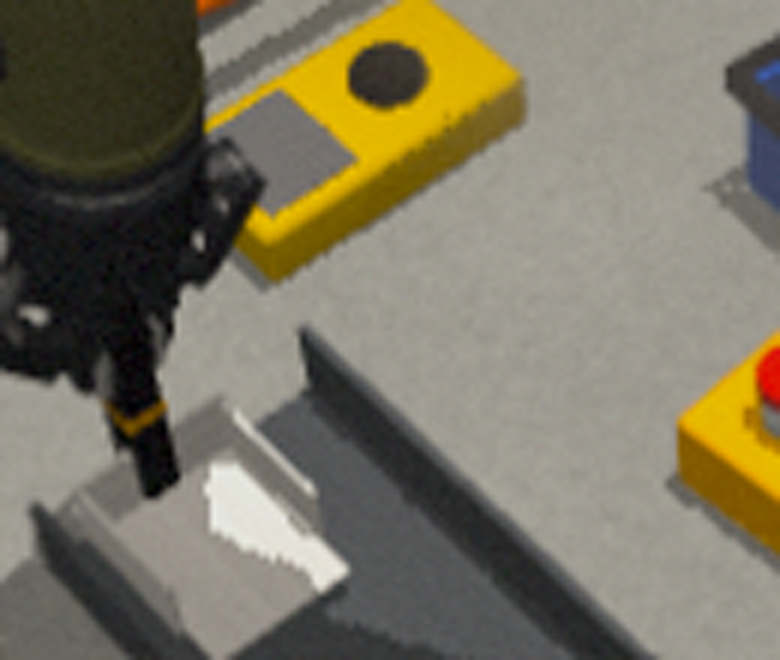

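drive_tool(steps=[[0.1,0,0.03,0,0,0],[0.2,0,0.06,0,0,0],[0.3,0,0.09,0,0,0],[0.3,0,0.09,0,0,0],[0.3,0,0.09,0,0,0]])

```text
t: 19.02
position: [0.6842, 0.1807, 0.0783]
orientation: [-2.424, 0.043, 1.963]
ft_force: [0.1, -0.2, -1.6]
width: 0.0168
```

```bash
python3 - <<'E'
from h import *
st(); p,R=cur(); print(intray(p).round(4))
E
```

```text
t 19.02 p [0.6842 0.1807 0.0783] j [ 0.02  0.45 -0.44  1.65  0.34  0.91 -2.16] F [ 0.1 -0.2 -1.6] w 0.0168
toolx [ 0.208 -0.007 -0.978] tooly [-0.035 -0.999  0.   ]
[0.1232 0.018  0.0783]
```

No contact yet; a bit lower.

drive_tool(steps=[[0.04,0,0.01,0,0,0],[0.08,0,0.02,0,0,0],[0.08,0,0.02,0,0,0]])

```text
t: 19.27
position: [0.6852, 0.1813, 0.077]
orientation: [-2.427, 0.042, 1.959]
ft_force: [-1.0, -0.0, 4.2]
width: 0.0173
```

```bash
python3 - <<'E'
from h import *
st(); p,R=cur(); print(intray(p).round(4))
c=cam("side"); save(c,"s19",(190,200,320,310),6)
E
```

```text
t 19.27 p [0.6852 0.1813 0.077 ] j [ 0.02  0.45 -0.44  1.65  0.35  0.9  -2.17] F [-1.  -0.   4.2] w 0.0173
toolx [ 0.211 -0.007 -0.977] tooly [-0.035 -0.999 -0.001]
[0.1242 0.0186 0.077 ]
```

View pics/s19.png

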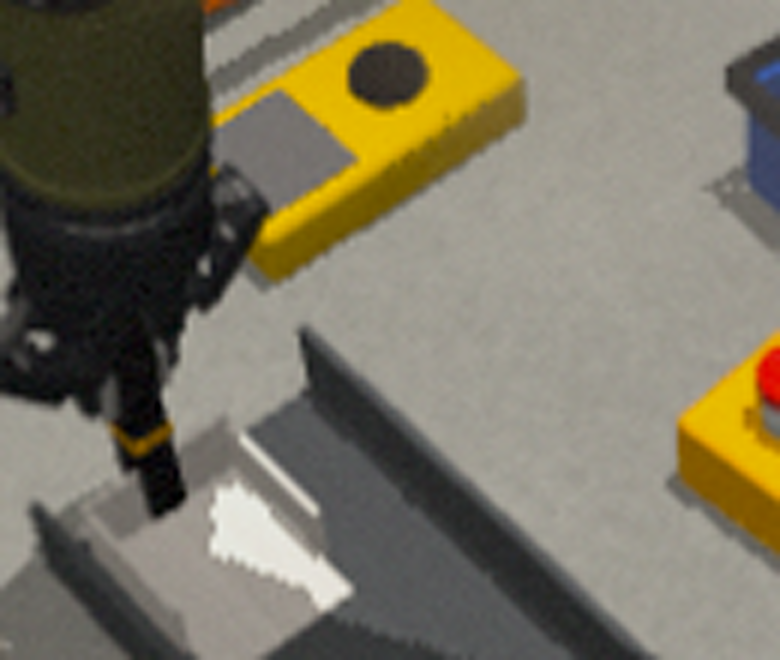

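drive_tool(steps=[[0,0,0,0,0,0],[0,0,0,0,0,0],[0,0,0,0,0,0],[0,0,0,0,0,0],[0,0,0,0,0,0]], hand=50)

```text
t: 19.73
position: [0.6842, 0.1806, 0.0752]
orientation: [-2.425, 0.043, 1.962]
ft_force: [-0.1, -0.1, -0.0]
width: 0.0424
```

```bash
python3 - <<'E'
from h import *
st(); p,R=cur(); print(intray(p).round(4))
c=cam("side"); save(c,"s20",(190,200,320,310),6)
c=cam("wrist"); save(c,"w20")
go(tray(.120,.018,.083),Rdown(-2,0,flip=True)); 
E
```

```text
t 19.73 p [0.6842 0.1806 0.0752] j [ 0.02  0.45 -0.44  1.65  0.35  0.9  -2.17] F [-0.1 -0.1 -0. ] w 0.0424
toolx [ 0.208 -0.007 -0.978] tooly [-0.035 -0.999 -0.   ]
[0.1233 0.0179 0.0752]
row [-0.207, -0.001, 0.041] [-0.03, -12.04, 0.0] rows>=1.7
```

View pics/w20.png

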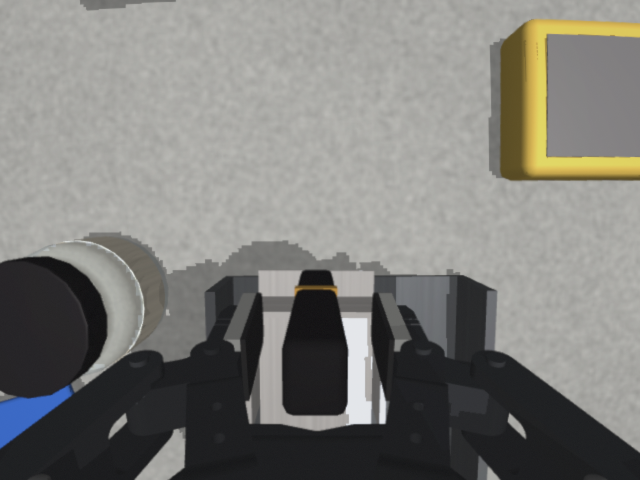

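drive_tool(steps=[[-0.07,0,0.01,0,-4,0],[-0.14,0,0.03,0,-8,0],[-0.2,0,0.04,0,-12,0],[-0.2,0,0.04,0,-12,0],[-0.2,0,0.04,0,-12,0]])

```text
t: 20.25
position: [0.6818, 0.1805, 0.0823]
orientation: [-2.205, 0.04, 2.201]
ft_force: [-0.9, -0.5, -0.6]
width: 0.043
```

drive_tool(steps=[[0,0,0,0,0,0],[0,0,0,0,0,0],[0,0,0,0,0,0],[0,0,0,0,0,0],[0,0,0,0,0,0],[0,0,0,0,0,0]], hand=0, force=120)

```text
t: 20.75
position: [0.6805, 0.1811, 0.0829]
orientation: [-2.204, 0.038, 2.203]
ft_force: [-0.8, 0.9, 0.0]
width: 0.0168
```

```bash
python3 - <<'E'
from h import *
st(); p,R=cur(); print(intray(p).round(4))
c=cam("wrist"); save(c,"w21",(230,200,400,330),4.5)
E
```

```text
t 20.75 p [0.6805 0.1811 0.0829] j [ 0.03  0.57 -0.46  1.45  0.26  1.18 -2.07] F [-0.8  0.9  0. ] w 0.0168
toolx [ 0.  0. -1.] tooly [-0.035 -0.999 -0.   ]
[0.1195 0.0183 0.0829]
```

View pics/w21.png

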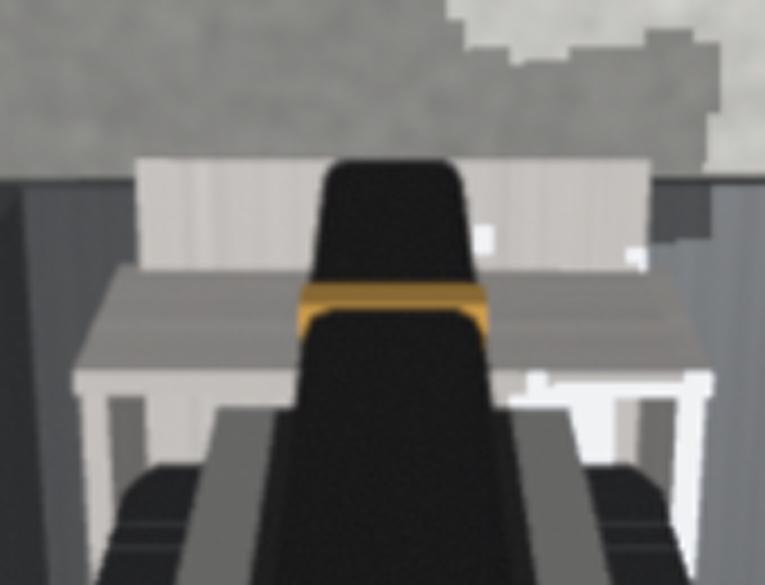

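```bash
python3 - <<'E'
from slip import *
c=bot.camera("wrist")
slip(c,np.array([(135,158),(650,158),(73,372),(715,372)])/4.5+(230,200)-.4)
p,R=cur(); 
go(tray(.119,.0265,.0888),Rdown(-2,3,flip=True))
E
```

```text
[ 0.2567 -0.4216 -0.0655  0.0472  0.0013  0.079 ] cost 0.08236617825010471 [-0.1  0.   0.1  0.   0.1  0.  -0.2 -0.   0.   0.3 -0.2]
row [-0.147, -0.206, 0.019] [-0.0, 2.97, 0.01] rows>=0.4
```

drive_tool(steps=[[-0.15,0,0,0,1,0],[-0.2,-0.1,0,0,3,0],[-0.2,-0.23,0,0,3,0],[-0.15,-0.23,0,0,3,0],[-0.13,-0.23,0,0,3,0],[-0.13,-0.23,0,0,3,0]])

```text
t: 21.35
position: [0.6813, 0.1897, 0.0875]
orientation: [-2.261, 0.04, 2.146]
ft_force: [0.5, -1.2, -2.1]
width: 0.0164
```

```bash
python3 - <<'E'
from h import *
st(); p,R=cur(); print(intray(p).round(4))
c=cam("wrist"); save(c,"w22",(180,180,480,380),2.6)
E
```

```text
t 21.35 p [0.6813 0.1897 0.0875] j [ 0.02  0.54 -0.46  1.49  0.28  1.12 -2.1 ] F [ 0.5 -1.2 -2.1] w 0.0164
toolx [ 0.052 -0.002 -0.999] tooly [-0.035 -0.999  0.   ]
[0.12   0.0269 0.0875]
```

View pics/w22.png

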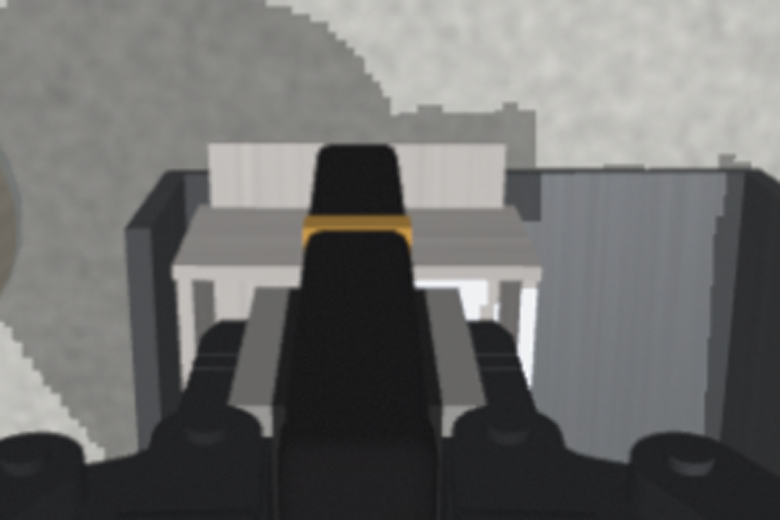

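drive_tool(steps=[[0.02,0,0.05,0,0,0],[0.015,0,0.3,0,0,0],[0.0,0,0.6,0,0,0],[-0.015,0,0.9,0,0,0],[-0.03,0,1.2,0,0,0],[-0.045,0,1.45,0,0,0],[-0.055,0,1.65,0,0,0],[-0.065,0,1.85,0,0,0],[-0.075,0,2.0,0,0,0],[-0.085,0,2.15,0,0,0],[-0.09,0,2.3,0,0,0],[-0.1,0,2.45,0,0,0],[-0.105,0,2.6,0,0,0],[-0.105,0,2.6,0,0,0]])

```text
t: 22.57
position: [0.5768, 0.1941, 0.0873]
orientation: [-2.263, 0.039, 2.144]
ft_force: [2.4, 0.3, 2.7]
width: 0.0169
```

```bash
python3 - <<'E'
from h import *
st(); p,R=cur(); print(intray(p).round(4))
c=cam("side"); save(c,"s23",(190,230,320,340),6)
E
```

```text
t 22.57 p [0.5768 0.1941 0.0873] j [ 0.04  0.35 -0.5   1.75  0.22  1.04 -2.15] F [2.4 0.3 2.7] w 0.0169
toolx [ 0.054 -0.002 -0.999] tooly [-0.035 -0.999 -0.   ]
[0.0154 0.0276 0.0873]
```

View pics/s23.png

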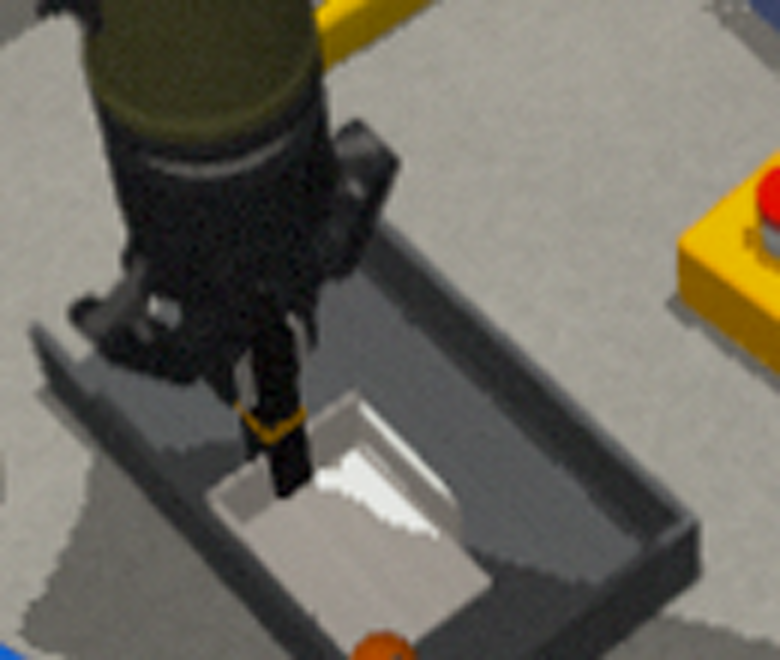

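Cap is at the lip, about (254,339), and going forward. Continuing to the back wall.

drive_tool(steps=[[-0.01,0,0.15,0,0,0],[-0.02,0,0.3,0,0,0],[-0.025,0,0.45,0,0,0],[-0.03,0,0.6,0,0,0],[-0.04,0,0.75,0,0,0],[-0.05,0,0.9,0,0,0],[-0.055,0,1.05,0,0,0],[-0.06,0,1.15,0,0,0],[-0.06,0,1.15,0,0,0]])

```text
t: 23.37
position: [0.5312, 0.1956, 0.0874]
orientation: [-2.264, 0.039, 2.143]
ft_force: [3.2, 1.0, 4.7]
width: 0.0172
```

```bash
python3 - <<'E'
from h import *
st(); p,R=cur(); print(intray(p).round(4))
c=cam("side"); save(c,"s24",(200,260,320,360),6)
c=cam("scene"); save(c,"sc24",(280,160,430,270),5)
E
```

```text
t 23.37 p [0.5312 0.1956 0.0874] j [ 0.05  0.27 -0.53  1.86  0.19  1.01 -2.16] F [3.2 1.  4.7] w 0.0172
toolx [ 0.055 -0.002 -0.998] tooly [-0.035 -0.999 -0.   ]
[-0.0302  0.0276  0.0874]
```

View pics/s24.png

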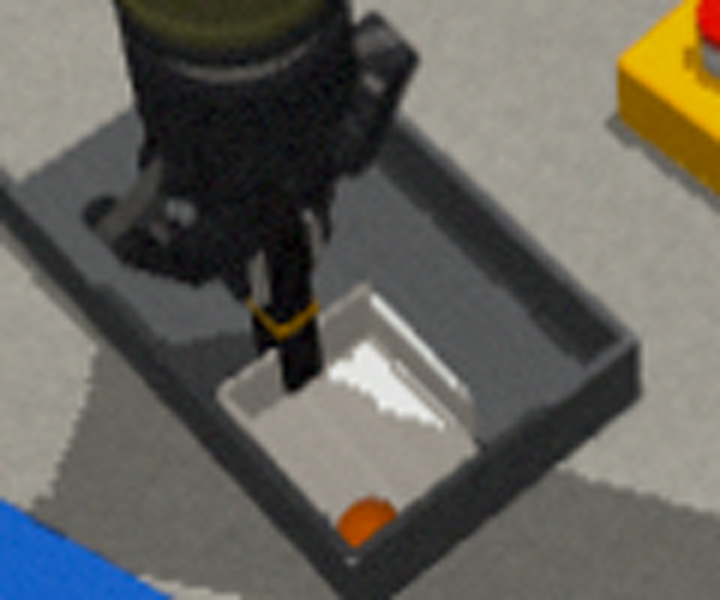

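View pics/sc24.png

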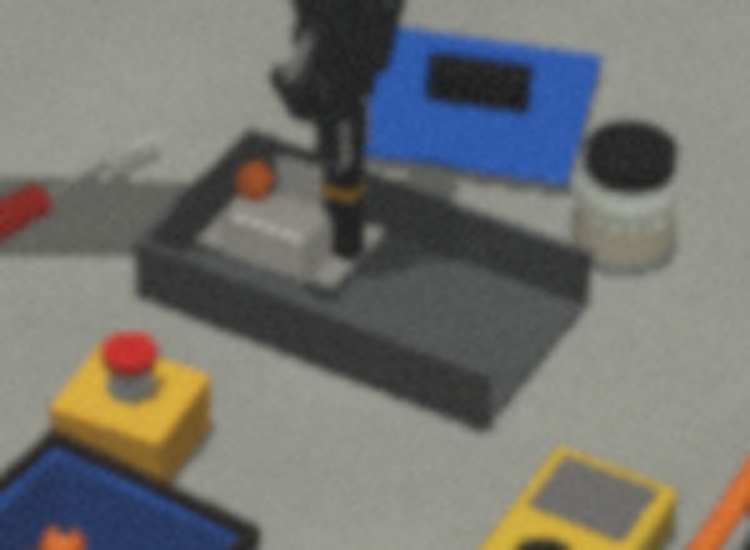

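drive_tool(steps=[[0,0,-0.08,0,-2.4,0],[0,0,-0.2,0,-5,0],[0,0,-0.32,0,-8,0],[0,0,-0.47,0,-11,0],[-0.02,0,-0.6,0,-14,0],[-0.02,0,-0.75,0,-17,0],[-0.04,0,-0.87,0,-20,0],[-0.07,0,-0.98,0,-23,0],[-0.1,0,-1.0,0,-24,0],[-0.1,0,-1.0,0,-24,0]])

```text
t: 24.3
position: [0.5698, 0.1935, 0.0906]
orientation: [-1.757, 0.032, 2.569]
ft_force: [0.1, -0.1, -2.3]
width: 0.0164
```

```bash
python3 - <<'E'
from h import *
st(); p,R=cur(); print(intray(p).round(4))
c=cam("side"); save(c,"s25",(200,260,320,360),6)
go(tray(.008,.027,.27),Rdown(-2,-20,flip=True))
E
```

```text
t 24.30 p [0.5698 0.1935 0.0906] j [ 0.03  0.64 -0.49  1.4   0.12  1.5  -2.05] F [ 0.1 -0.1 -2.3] w 0.0164
toolx [-0.362  0.012 -0.932] tooly [-0.036 -0.999  0.001]
[0.0084 0.0268 0.0906]
row [-4.167, 0.009, 1.616] [-0.0, 1.14, -0.02] rows>=4.3
```

View pics/s25.png

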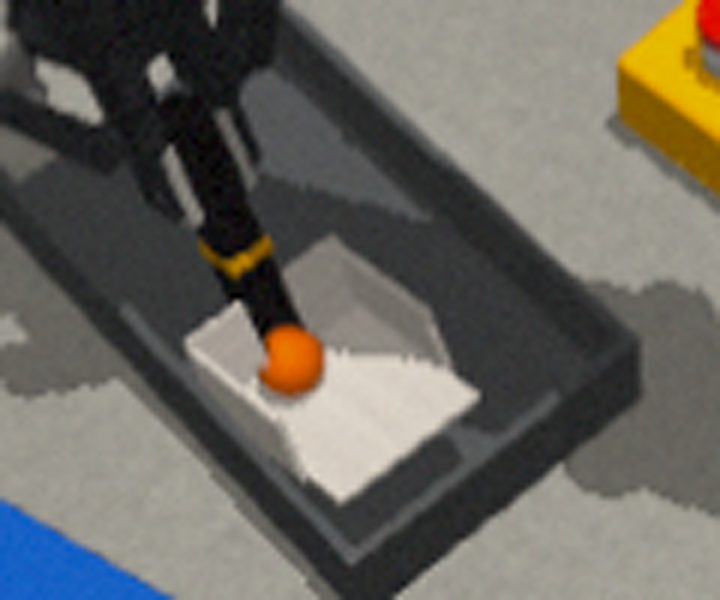

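The fourth cap rolled into the back of the scoop. Lifting and carrying.

drive_tool(steps=[[-0.6,0,0.2,0,0,0],[-1.4,0,0.5,0,0,0],[-2.2,0,0.8,0,0,0],[-3.0,0,1.1,0,0,0],[-3.6,0,1.4,0,0.5,0],[-4.1,0,1.6,0,1,0],[-4.1,0,1.6,0,1,0],[-4.1,0,1.6,0,1,0]])

```text
t: 25.02
position: [0.5691, 0.1948, 0.2702]
orientation: [-1.791, 0.03, 2.547]
ft_force: [0.6, -0.3, -3.7]
width: 0.0165
```

```bash
python3 - <<'E'
from h import *
st(); 
go(lipTCP(.02,0,.17,-20),Rdown(UY,-20,flip=True))
E
```

```text
t 25.02 p [0.5691 0.1948 0.2702] j [ 0.03  0.51 -0.51  1.21  0.08  1.78 -2.06] F [ 0.6 -0.3 -3.7] w 0.0165
toolx [-0.338  0.012 -0.941] tooly [-0.034 -0.999 -0.001]
row [0.109, 9.593, -3.856] [3.36, -0.22, -1.18] rows>=9.9
```

drive_tool(steps=[[0.0,0.4,-0.2,0,0,0],[0.0,1.0,-0.4,0,0,0],[0.0,1.7,-0.7,0.5,0,0],[0.0,2.5,-1.0,1,0,0],[0.0,3.3,-1.3,1,0,-0.5],[0.0,4.1,-1.65,1.5,0,-0.5],[0.0,4.9,-2.0,1.5,0,-0.5],[0.05,5.7,-2.3,2,0,-0.7],[0.05,6.5,-2.6,2,0,-0.8],[0.05,7.3,-2.95,2.5,0,-1],[0.1,8.1,-3.25,3,0,-1],[0.1,8.7,-3.5,3,0,-1.2],[0.1,9.2,-3.7,3.4,0,-1.2],[0.1,9.6,-3.85,3.4,0,-1.2],[0.1,9.6,-3.85,3.4,0,-1.2],[0.1,9.6,-3.85,3.4,0,-1.2]])

```text
t: 26.35
position: [0.6985, -0.1954, 0.2093]
orientation: [-1.75, 0.087, 2.509]
ft_force: [0.6, 0.5, -3.2]
width: 0.0162
```

```bash
python3 - <<'E'
from h import *
st(); 
for t,z in [(0,.10)]: go(lipTCP(.02,0,z,t),Rdown(UY,t,flip=True))
E
```

```text
t 26.35 p [ 0.6985 -0.1954  0.2093] j [ 0.36  0.82 -0.33  0.82  0.25  1.89 -1.55] F [ 0.6  0.5 -3.2] w 0.0162
toolx [-0.344  0.035 -0.938] tooly [-0.099 -0.995 -0.   ]
row [0.868, -0.047, 0.235] [-0.19, 20.22, 0.05] rows>=2.8
```

drive_tool(steps=[[0.2,0,0.05,0,5,0],[0.4,0,0.1,0,10,0],[0.65,-0.04,0.17,0,15,0],[0.87,-0.05,0.23,0,20,0],[0.87,-0.05,0.23,0,20,0],[0.87,-0.05,0.23,0,20,0]])

```text
t: 26.85
position: [0.6759, -0.1887, 0.1815]
orientation: [-2.167, 0.105, 2.178]
ft_force: [0.5, -0.3, -2.0]
width: 0.0166
```

```bash
python3 - <<'E'
from h import *
st(); 
c=cam("side"); save(c,"s26",(270,100,470,260),4)
for t in (15,30,45,60): go(lipTCP(.025,0,.097,t),Rdown(UY,t,flip=True))
E
```

```text
t 26.85 p [ 0.6759 -0.1887  0.1815] j [ 0.51  0.49 -0.4   1.35  0.19  1.34 -1.55] F [ 0.5 -0.3 -2. ] w 0.0166
toolx [-0.005  0.    -1.   ] tooly [-0.096 -0.995  0.   ]
row [-0.374, 0.051, 0.48] [-0.04, 15.05, -0.02] rows>=2.1
row [-0.728, 0.052, 1.192] [-0.04, 30.05, -0.03] rows>=4.2
row [-0.886, 0.052, 1.972] [-0.04, 45.05, -0.03] rows>=6.3
row [-0.836, 0.053, 2.766] [-0.03, 60.05, -0.04] rows>=8.4
```

View pics/s26.png

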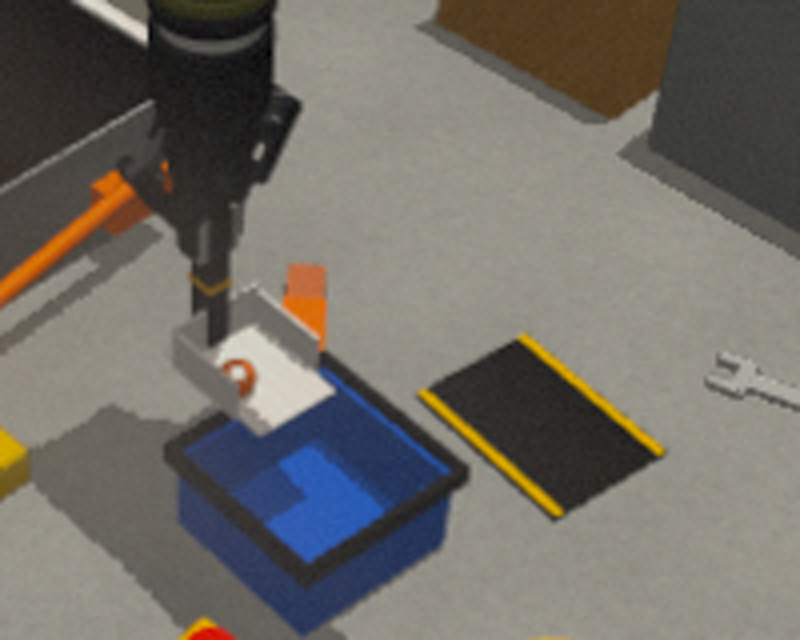

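Cap on board, lip over the tub. Tipping to about 52°, short of the joint limits met before.

drive_tool(steps=[[-0.12,0.02,0.16,0,5,0],[-0.25,0.04,0.32,0,10,0],[-0.37,0.05,0.48,0,15,0],[-0.5,0.05,0.71,0,20,0],[-0.62,0.05,0.95,0,25,0],[-0.73,0.05,1.19,0,30,0],[-0.79,0.05,1.45,0,35,0],[-0.84,0.05,1.71,0,40,0],[-0.88,0.05,1.97,0,45,0],[-0.87,0.05,2.24,0,50,0],[-0.87,0.05,2.34,0,52,0],[-0.87,0.05,2.34,0,52,0],[-0.87,0.05,2.34,0,52,0],[-0.87,0.05,2.34,0,52,0]])

```text
t: 28.07
position: [0.5877, -0.182, 0.2188]
orientation: [-2.938, 0.139, 1.01]
ft_force: [0.5, 0.2, -1.9]
width: 0.0168
```

```bash
python3 - <<'E'
from h import *
st(); 
c=cam("scene"); save(c,"sc27",(200,180,420,345),3.6)
go(lipTCP(.06,0,.20,0),Rdown(UY,0,flip=True))
E
```

```text
t 28.07 p [ 0.5877 -0.182   0.2188] j [ 0.59 -0.2  -0.18  2.32 -1.14  0.3  -0.28] F [ 0.5  0.2 -1.9] w 0.0168
toolx [ 0.785 -0.074 -0.615] tooly [-0.095 -0.996 -0.001]
row [1.639, 0.019, -3.196] [0.09, -52.11, 0.03] rows>=7.3
```

View pics/sc27.png

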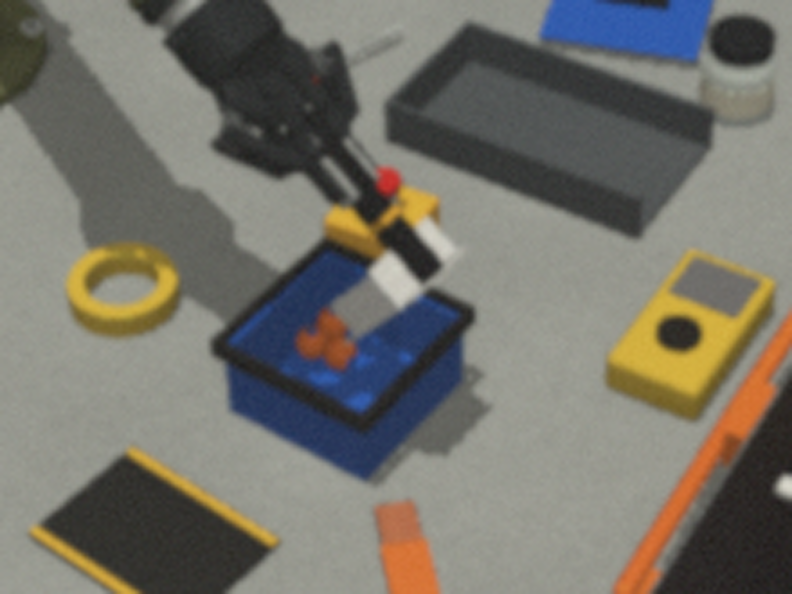

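The fourth cap is in and the tray is empty. Backing out, then to the mat.

drive_tool(steps=[[0.15,0,-0.32,0,-5.2,0],[0.3,0,-0.64,0,-10.4,0],[0.48,0,-0.96,0,-15.6,0],[0.65,0,-1.28,0,-21,0],[0.8,0,-1.6,0,-26,0],[0.98,0,-1.92,0,-31,0],[1.15,0,-2.24,0,-36,0],[1.3,0,-2.56,0,-42,0],[1.48,0,-2.88,0,-47,0],[1.64,0,-3.2,0,-52,0],[1.64,0,-3.2,0,-52,0],[1.64,0,-3.2,0,-52,0]])

```text
t: 29.12
position: [0.7196, -0.1973, 0.2732]
orientation: [-2.165, 0.106, 2.171]
ft_force: [-0.3, -0.0, -2.3]
width: 0.0168
```

```bash
python3 - <<'E'
from h import *
st(); 
go((.560,-.382,.25),Rdown(-8.5,0,flip=True)); go((.560,-.382,.10),Rdown(-8.5,0,flip=True))
E
```

```text
t 29.12 p [ 0.7196 -0.1973  0.2732] j [ 0.52  0.57 -0.5   1.07  0.26  1.56 -1.58] F [-0.3 -0.  -2.3] w 0.0168
toolx [-0.002  0.003 -1.   ] tooly [-0.101 -0.995 -0.003]
row [0.574, 4.998, 3.502] [2.72, 0.16, 0.17] rows>=5.9
row [4.324, 5.01, 3.492] [2.72, 0.16, 0.17] rows>=7.2
```

drive_tool(steps=[[0,0.8,0.5,0,0,0],[0.1,1.6,1.1,1,0,0],[0.2,2.5,1.7,1.5,0,0],[0.4,3.4,2.4,2,0,0],[0.5,4.3,3,2.7,0,0],[0.6,5,3.5,2.7,0,0],[1.2,5,3.5,2.7,0,0],[2.0,5,3.5,2.7,0,0],[2.8,5,3.5,2.7,0,0],[3.6,5,3.5,2.7,0,0],[4.2,5,3.5,2.7,0,0],[4.3,5,3.5,2.7,0,0],[4.3,5,3.5,2.7,0,0],[4.3,5,3.5,2.7,0,0]])

```text
t: 30.28
position: [0.5578, -0.3828, 0.1092]
orientation: [-2.152, 0.161, 2.142]
ft_force: [0.7, -0.3, -2.2]
width: 0.0166
```

```bash
python3 - <<'E'
from h import *
st(); c=cam("side"); save(c,"s28",(330,130,470,250),5)
go((.560,-.382,.083),Rdown(-8.5,0,flip=True))
E
```

```text
t 30.28 p [ 0.5578 -0.3828  0.1092] j [ 0.88  0.49 -0.43  1.51  0.21  1.18 -1.3 ] F [ 0.7 -0.3 -2.2] w 0.0166
toolx [ 0.004 -0.004 -1.   ] tooly [-0.146 -0.989  0.003]
row [0.669, -0.031, -0.033] [0.13, -0.33, -0.19] rows>=0.6
```

View pics/s28.png

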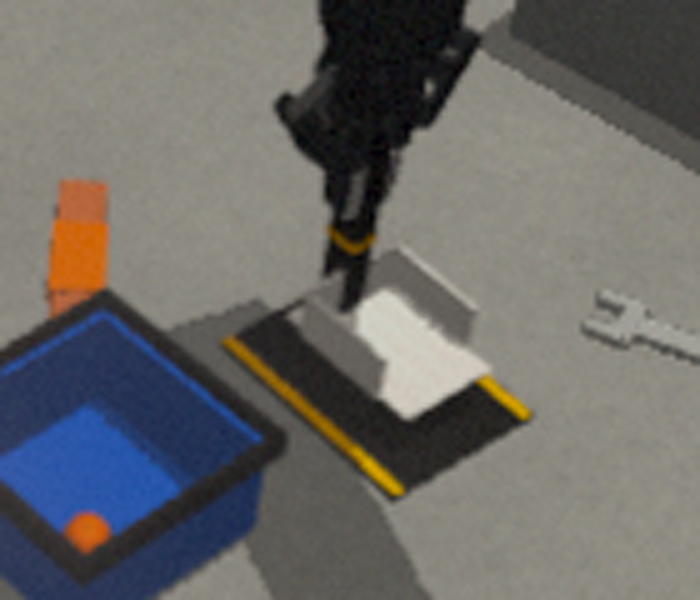

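drive_tool(steps=[[0.2,-0.03,0,0,0,0],[0.4,-0.03,-0.02,0,0,0],[0.55,-0.03,-0.03,0,0,0],[0.62,-0.03,-0.03,0,0,0],[0.66,-0.03,-0.03,0,0,0],[0.66,-0.03,-0.03,0,0,0],[0.66,-0.03,-0.03,0,0,0]])

```text
t: 30.92
position: [0.5594, -0.381, 0.0828]
orientation: [-2.149, 0.158, 2.144]
ft_force: [-3.5, 2.6, 12.3]
width: 0.0164
```

```bash
python3 - <<'E'
from h import *
st()
E
```

```text
t 30.92 p [ 0.5594 -0.381   0.0828] j [ 0.87  0.51 -0.42  1.53  0.22  1.14 -1.31] F [-3.5  2.6 12.3] w 0.0164
toolx [ 0.002 -0.002 -1.   ] tooly [-0.145 -0.989  0.002]
```

Firm contact on the mat (about 14 N). I'll ease 1 mm up and open, then rise.

drive_tool(steps=[[-0.03,0,0,0,0,0],[-0.03,0,0,0,0,0],[-0.03,0,0,0,0,0]])

```text
t: 31.17
position: [0.5593, -0.381, 0.0829]
orientation: [-2.149, 0.158, 2.144]
ft_force: [-1.8, 2.0, 7.4]
width: 0.0166
```

drive_tool(steps=[[0,0,0,0,0,0],[0,0,0,0,0,0],[0,0,0,0,0,0],[0,0,0,0,0,0],[0,0,0,0,0,0],[0,0,0,0,0,0],[-0.5,0,0,0,0,0],[-1.2,0,0,0,0,0],[-2,0,0,0,0,0],[-3,0,0,0,0,0],[-4,0,0,0,0,0],[-5,0,0,0,0,0],[-5.5,0,0,0,0,0],[-5.5,0,0,0,0,0]], hand=100)

```text
t: 32.33
position: [0.5606, -0.3816, 0.3082]
orientation: [-2.16, 0.163, 2.137]
ft_force: [0.3, -0.3, 0.2]
width: 0.0854
```

```bash
python3 - <<'E'
from h import *
st(); c=cam("wrist"); save(c,"w29")
c=cam("side"); save(c,"s29")
for b in blobs(c,(3,150,80),(14,255,255)): print(b)
E
```

```text
t 32.33 p [ 0.5606 -0.3816  0.3082] j [ 0.88  0.39 -0.45  1.25  0.16  1.53 -1.26] F [ 0.3 -0.3  0.2] w 0.0854
toolx [ 0.01  -0.007 -1.   ] tooly [-0.145 -0.989  0.005]
([115, 138, 198, 130, 1990], [211.2, 205.3])
([340, 167, 12, 26, 234], [345.2, 178.7])
([155, 229, 15, 14, 25], [162.4, 235.2])
([343, 233, 9, 8, 45], [347.1, 236.2])
([326, 260, 4, 8, 11], [327.6, 262.8])
([324, 353, 15, 9, 27], [331.3, 357.3])
```

View pics/w29.png

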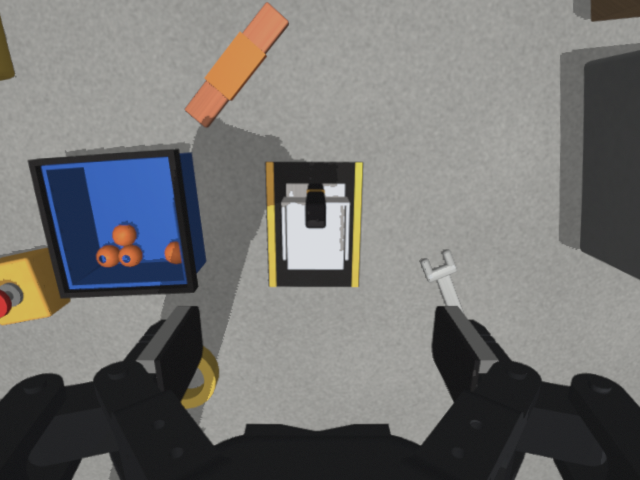

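View pics/s29.png

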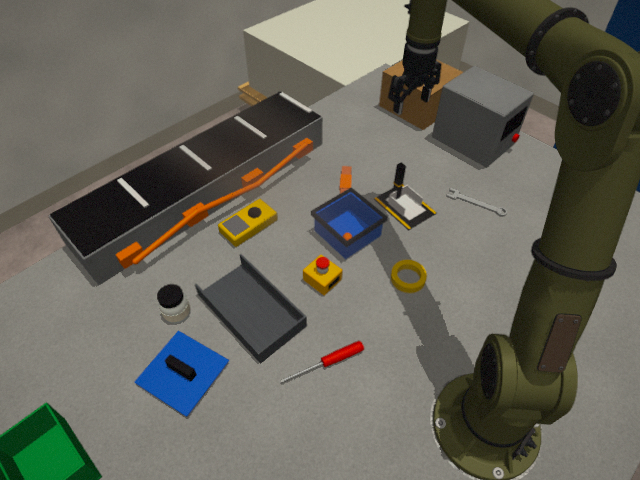

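All four caps are in the tub and the scoop stands on the mat. Now to the lid.

```bash
python3 - <<'E'
from h import *
go((.48,.37,.33),Rdown(15,0,flip=True))
E
```

```text
row [-0.737, -18.286, 4.661] [-23.32, -0.14, -0.1] rows>=18.1
```

drive_tool(steps=[[-0.7,-18.3,4.7,-23.3,0,0],[-0.7,-18.3,4.7,-23.3,0,0],[-0.7,-18.3,4.7,-23.3,0,0],[-0.7,-18.3,4.7,-23.3,0,0],[-0.7,-18.3,4.7,-23.3,0,0],[-0.7,-18.3,4.7,-23.3,0,0],[-0.7,-18.3,4.7,-23.3,0,0],[-0.7,-18.3,4.7,-23.3,0,0],[-0.7,-18.3,4.7,-23.3,0,0],[-0.7,-18.3,4.7,-23.3,0,0],[-0.7,-18.3,4.7,-23.3,0,0],[-0.7,-18.3,4.7,-23.3,0,0],[-0.7,-18.3,4.7,-23.3,0,0],[-0.7,-18.3,4.7,-23.3,0,0],[-0.7,-18.3,4.7,-23.3,0,0],[-0.7,-18.3,4.7,-23.3,0,0],[-0.7,-18.3,4.7,-23.3,0,0],[-0.7,-18.3,4.7,-23.3,0,0],[-0.7,-18.3,4.7,-23.3,0,0],[-0.7,-18.3,4.7,-23.3,0,0]])

```text
t: 34.1
position: [0.475, 0.3745, 0.3263]
orientation: [2.074, 0.283, -2.081]
ft_force: [-0.2, 0.2, 0.2]
width: 0.0854
```

drive_tool(steps=[[0,0,0,0,0,0],[0,0,0,0,0,0]])

```text
t: 34.27
position: [0.4791, 0.3687, 0.3274]
orientation: [2.082, 0.268, -2.083]
ft_force: [-0.5, -0.6, 1.0]
width: 0.0856
```

```bash
python3 - <<'E'
from h import *
st(); c=cam("wrist"); save(c,"w30")
E
```

```text
t 34.27 p [0.4791 0.3687 0.3274] j [ 0.06  0.33 -0.99  1.39  0.28  1.57 -2.21] F [-0.5 -0.6  1. ] w 0.0856
toolx [-0.    -0.003 -1.   ] tooly [ 0.256 -0.967  0.003]
```

View pics/w30.png

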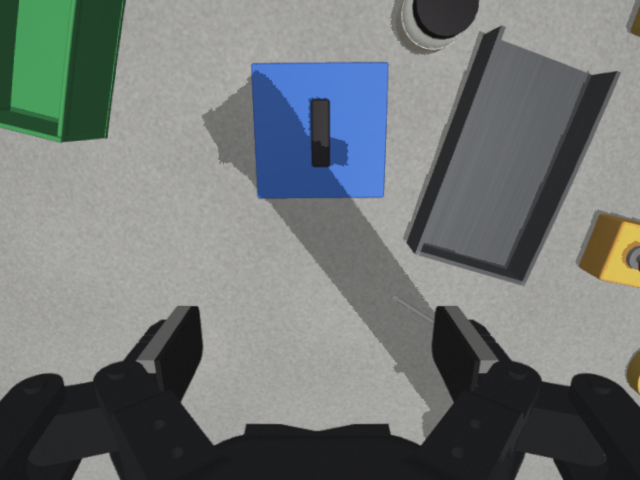

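```bash
python3 - <<'E'
from h import *
c=cam("wrist")
t=p2w(c,[(251,64),(388,62.5),(383.5,196.5),(259,197.5)],.015); print(t.round(4).tolist(),t.mean(0))
d=t[0]-t[3]; e=t[1]-t[2]; f=t[3]-t[2]
for v in (d,e): print(np.degrees(np.arctan2(v[1],v[0])),np.linalg.norm(v))
print(np.degrees(np.arctan2(-f[0],f[1])),np.linalg.norm(f))
L=t.mean(0)
go((L[0],L[1],.12),Rdown(15.5,0,flip=True)); go((L[0],L[1],.010),Rdown(15.5,0,flip=True))
E
```

```text
[[0.5901, 0.4686, 0.015], [0.6292, 0.3272, 0.015], [0.4887, 0.2886, 0.015], [0.4505, 0.4284, 0.015]] [0.53962227 0.37818844 0.015     ]
16.072111590408117 0.1452359913030345
15.347893469669737 0.145708471847192
15.251239170030331 0.14490445558704787
row [5.204, 0.136, -1.513] [-0.74, -0.03, -0.13] rows>=5.2
row [7.954, 0.13, -1.512] [-0.74, -0.03, -0.13] rows>=7.8
```

drive_tool(steps=[[1,0,-0.5,-0.7,0,0],[2,0.1,-1,-0.7,0,0],[3,0.13,-1.5,-0.7,0,0],[4,0.13,-1.5,-0.7,0,0],[5,0.13,-1.5,-0.7,0,0],[6,0.13,-1.5,-0.7,0,0],[6.6,0.13,-1.5,-0.7,0,0],[7.1,0.13,-1.5,-0.7,0,0],[7.45,0.13,-1.5,-0.7,0,0],[7.65,0.13,-1.5,-0.7,0,0],[7.65,0.13,-1.5,-0.7,0,0],[7.65,0.13,-1.5,-0.7,0,0]])

```text
t: 35.37
position: [0.5387, 0.3811, 0.0237]
orientation: [2.078, 0.285, -2.073]
ft_force: [0.3, 0.0, 0.2]
width: 0.0851
```

```bash
python3 - <<'E'
from h import *
st(); c=cam("wrist"); save(c,"w31")
E
```

```text
t 35.37 p [0.5387 0.3811 0.0237] j [-0.05  0.66 -0.83  1.61  0.54  1.11 -2.31] F [0.3 0.  0.2] w 0.0851
toolx [ 0.002  0.    -1.   ] tooly [ 0.269 -0.963  0.   ]
```

View pics/w31.png

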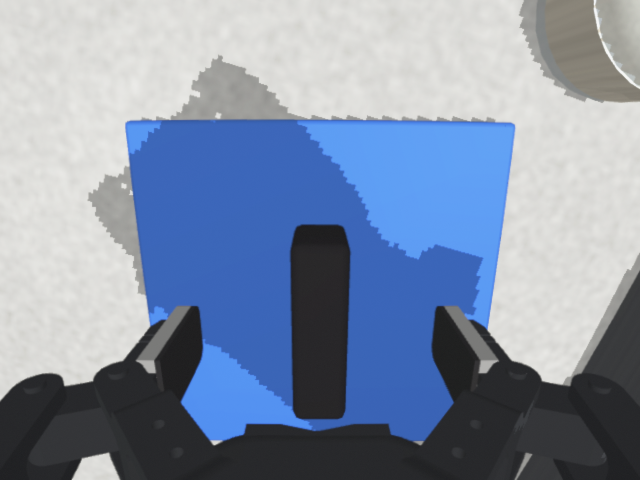

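drive_tool(steps=[[0.07,0,0,0,0,0],[0.07,0,0,0,0,0],[0.07,0,0,0,0,0],[0.07,0,0,0,0,0],[0.07,0,0,0,0,0],[0.07,0,0,0,0,0],[0.07,0,0,0,0,0],[0.07,0,0,0,0,0]], hand=0, force=100)

```text
t: 36.08
position: [0.5382, 0.3814, 0.0205]
orientation: [2.077, 0.285, -2.073]
ft_force: [-0.2, -0.5, 3.8]
width: 0.018
```

```bash
python3 - <<'E'
from h import *
st(); c=cam("wrist"); save(c,"w32")
E
```

```text
t 36.08 p [0.5382 0.3814 0.0205] j [-0.05  0.67 -0.83  1.61  0.54  1.1  -2.32] F [-0.2 -0.5  3.8] w 0.0180
toolx [ 0.002 -0.    -1.   ] tooly [ 0.27  -0.963  0.001]
```

View pics/w32.png

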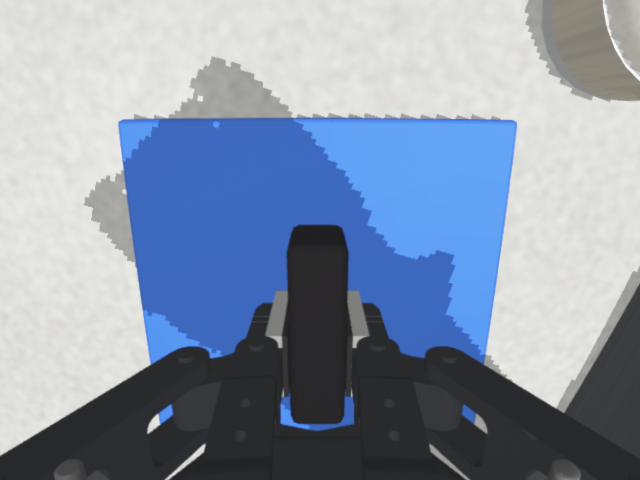

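```bash
cat > lidoff.py <<'E'
from h import *
def lidoff(c,uv,ztool):
    # far flange top corners in tool frame, plane at tool x = ztool
    n=cv2.undistortPoints(np.array(uv,float).reshape(-1,1,2),c["K"],c["D"]).reshape(-1,2)
    H=c["hand_eye"]; d=np.c_[n,np.ones(2)]@H[:3,:3].T; o=H[:3,3]
    P=o+d*((ztool-o[0])/d[:,0])[:,None]
    v=P[1]-P[0]; print("corners tool",P.round(4).tolist(),"len",np.linalg.norm(v),"yaw",np.degrees(np.arctan2(v[2],v[1])))
    m=P.mean(0); n=np.array([0,-v[2],v[1]])/np.linalg.norm(v); n=n if n[2]>0 else -n
    print("lid centre in tool y,z",(m+.074*n)[1:].round(4))
E
python3 - <<'E'
from lidoff import *
c=bot.camera("wrist"); lidoff(c,[(120,121),(517,121)],.0205-.015)
E
```

```text
corners tool [[0.0055, -0.0706, -0.0737], [0.0055, 0.0739, -0.0738]] len 0.14453778452811217 yaw -0.0382238625616403
lid centre in tool y,z [0.0017 0.0003]
```

```bash
python3 - <<'E'
from h import *
go((.5665,-.1795,.22),Rdown(-5.5,0,flip=True)); 
E
```

```text
row [-4.985, 13.694, 3.098] [21.17, -0.09, -0.02] rows>=14.3
```

drive_tool(steps=[[-0.5,0,0,0,0,0],[-1.2,0,0,0,0,0],[-2.1,0,0,0,0,0],[-3.1,0.3,0,0,0,0],[-4,1,0.2,1,0,0],[-5,1.8,0.4,2,0,0],[-5,2.7,0.6,4,0,0],[-5,3.7,0.8,6,0,0],[-5,4.7,1,8,0,0],[-5,5.7,1.2,10,0,0],[-5,6.7,1.4,12,0,0],[-5,7.7,1.7,14,0,0],[-5,8.7,1.9,16,0,0],[-5,9.7,2.2,18,0,0],[-5,10.7,2.4,20,0,0],[-5,11.7,2.6,21,0,0],[-5,12.6,2.9,21,0,0],[-5,13.3,3,21,0,0],[-5,13.7,3.1,21.2,0,0],[-5,13.7,3.1,21.2,0,0]])

```text
t: 37.85
position: [0.5651, -0.1852, 0.2186]
orientation: [-2.167, 0.114, 2.17]
ft_force: [-1.0, -0.2, -2.2]
width: 0.0179
```

```bash
python3 - <<'E'
from h import *
st(); c=cam("wrist"); save(c,"w33"); c=cam("side"); save(c,"s33",(250,60,470,260),3)
go((.5665,-.1795,.12),Rdown(-5.5,0,flip=True)); 
E
```

```text
t 37.85 p [ 0.5651 -0.1852  0.2186] j [ 0.86  0.28 -0.71  1.59  0.19  1.34 -1.54] F [-1.  -0.2 -2.2] w 0.0179
toolx [-0.001 -0.001 -1.   ] tooly [-0.104 -0.995  0.001]
row [2.483, 0.02, -0.013] [-0.03, 0.02, 0.1] rows>=2.4
```

View pics/w33.png

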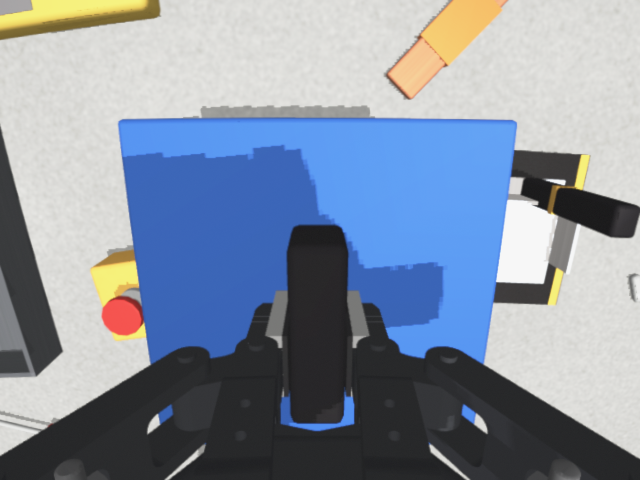

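View pics/s33.png

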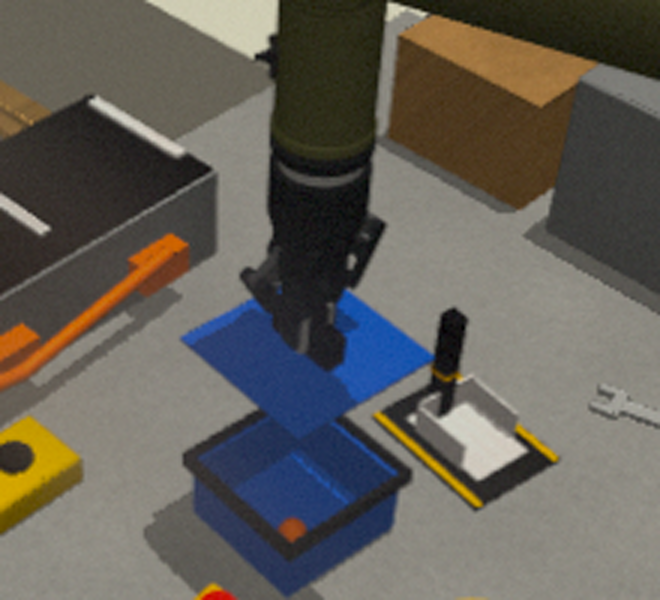

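drive_tool(steps=[[0.5,0,0,0,0,0],[1.2,0,0,0,0,0],[1.9,0,0,0,0,0],[2.5,0,0,0,0,0],[2.75,0,0,0,0,0],[2.75,0,0,0,0,0],[2.75,0,0,0,0,0]])

```text
t: 38.53
position: [0.5669, -0.1782, 0.1107]
orientation: [-2.174, 0.102, 2.172]
ft_force: [0.7, -0.6, -1.6]
width: 0.0184
```

```bash
python3 - <<'E'
from h import *
st(); c=cam("side"); save(c,"s34",(290,150,410,260),6)
go((.5665,-.1795,.09),Rdown(-5.5,0,flip=True)); 
E
```

```text
t 38.53 p [ 0.5669 -0.1782  0.1107] j [ 0.83  0.37 -0.69  1.72  0.26  1.14 -1.6 ] F [ 0.7 -0.6 -1.6] w 0.0184
toolx [ 0.001  0.    -1.   ] tooly [-0.094 -0.996 -0.   ]
row [0.543, 0.02, 0.03] [0.07, -0.18, -0.02] rows>=0.5
```

View pics/s34.png

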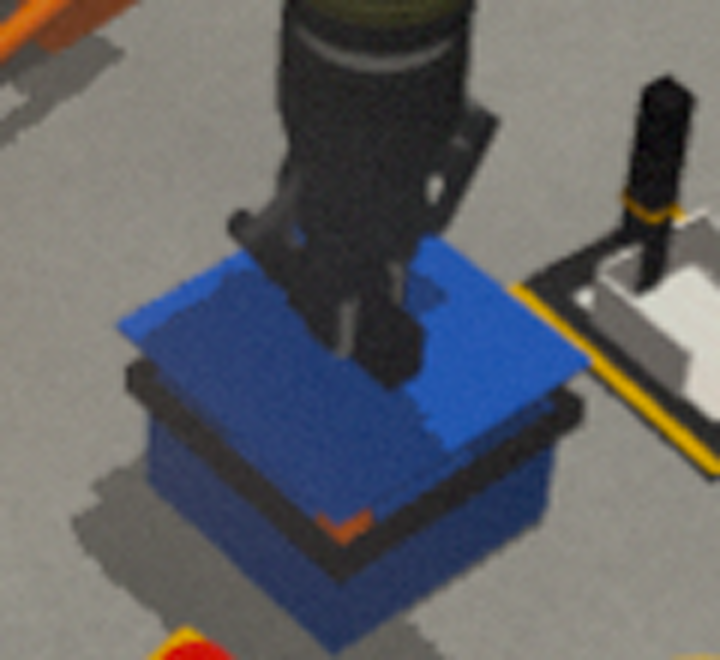

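The lid lines up with the collar. Lowering to seat.

drive_tool(steps=[[0.12,0,0.01,0,0,0],[0.24,0.01,0.02,0,0,0],[0.36,0.02,0.03,0,0,0],[0.46,0.02,0.03,0,0,0],[0.54,0.02,0.03,0,0,0],[0.54,0.02,0.03,0,0,0]])

```text
t: 39.08
position: [0.5649, -0.1807, 0.088]
orientation: [-2.172, 0.105, 2.172]
ft_force: [0.2, -0.0, -1.8]
width: 0.0183
```

```bash
python3 - <<'E'
from h import *
st(); c=cam("side"); save(c,"s35",(290,150,410,260),6)
E
```

```text
t 39.08 p [ 0.5649 -0.1807  0.088 ] j [ 0.83  0.39 -0.68  1.74  0.27  1.1  -1.61] F [ 0.2 -0.  -1.8] w 0.0183
toolx [ 0. -0. -1.] tooly [-0.097 -0.995  0.   ]
```

View pics/s35.png

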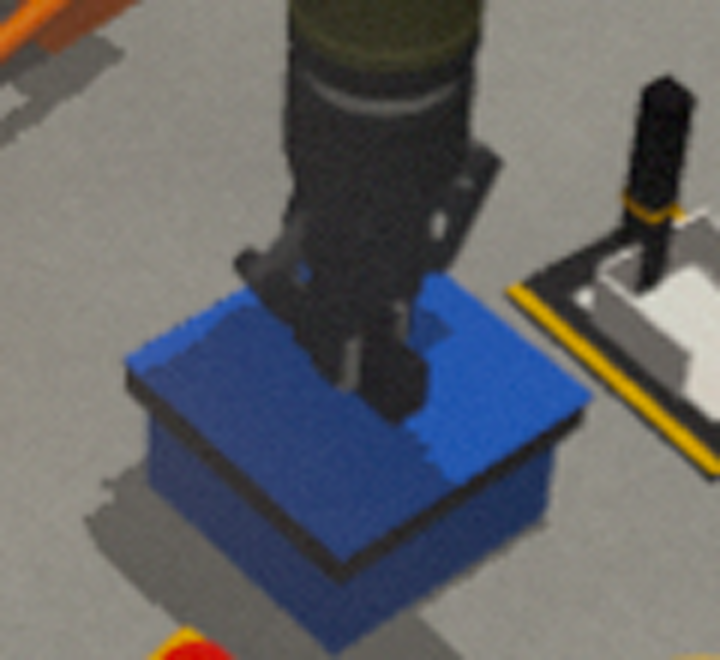

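drive_tool(steps=[[0.04,0,0,0,0,0],[0.08,0,0,0,0,0],[0.12,0,0,0,0,0],[0.16,0,0,0,0,0],[0.2,0,0,0,0,0],[0.2,0,0,0,0,0]])

```text
t: 39.63
position: [0.5654, -0.1806, 0.0805]
orientation: [-2.174, 0.105, 2.171]
ft_force: [-0.7, -0.3, 2.2]
width: 0.0184
```

```bash
python3 - <<'E'
from h import *
st()
E
```

```text
t 39.63 p [ 0.5654 -0.1806  0.0805] j [ 0.82  0.4  -0.68  1.75  0.28  1.09 -1.61] F [-0.7 -0.3  2.2] w 0.0184
toolx [ 0.001 -0.001 -1.   ] tooly [-0.096 -0.995  0.   ]
```

drive_tool(steps=[[0.03,0,0,0,0,0],[0.06,0,0,0,0,0],[0.09,0,0,0,0,0],[0.09,0,0,0,0,0]])

```text
t: 39.97
position: [0.5654, -0.1807, 0.0804]
orientation: [-2.174, 0.107, 2.172]
ft_force: [-10.5, 1.5, 23.5]
width: 0.018
```

```bash
python3 - <<'E'
from h import *
st(); c=cam("side"); save(c,"s36",(290,150,410,260),6)
E
```

```text
t 39.97 p [ 0.5654 -0.1807  0.0804] j [ 0.82  0.4  -0.68  1.75  0.28  1.09 -1.61] F [-10.5   1.5  23.5] w 0.0180
toolx [ 0.001 -0.002 -1.   ] tooly [-0.096 -0.995  0.002]
```

View pics/s36.png

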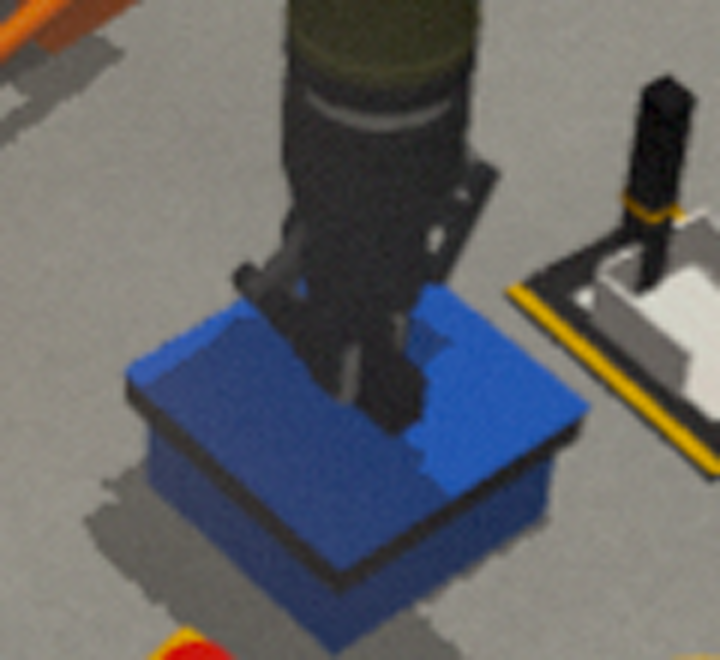

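It meets a hard stop at z=0.0804 with 23 N, 8 mm below the loose height, so the lid is home. Easing off, opening and rising.

drive_tool(steps=[[-0.08,0,0,0,0,0],[-0.08,0,0,0,0,0]])

```text
t: 40.18
position: [0.5656, -0.1808, 0.0805]
orientation: [-2.175, 0.106, 2.17]
ft_force: [0.3, 0.7, -0.4]
width: 0.0185
```

drive_tool(steps=[[0,0,0,0,0,0],[0,0,0,0,0,0],[0,0,0,0,0,0],[0,0,0,0,0,0],[0,0,0,0,0,0],[0,0,0,0,0,0],[-0.5,0,0,0,0,0],[-1.3,0,0,0,0,0],[-2.2,0,0,0,0,0],[-3.2,0,0,0,0,0],[-4,0,0,0,0,0],[-5,0,0.5,0,0,0],[-5.5,0,1,0,0,0],[-5.5,0,1,0,0,0],[-5.5,0,1,0,0,0]], hand=100)

```text
t: 41.43
position: [0.5255, -0.177, 0.302]
orientation: [-2.178, 0.109, 2.168]
ft_force: [-0.9, 0.3, -2.0]
width: 0.0855
```

```bash
python3 - <<'E'
from h import *
st(); c=cam("side"); save(c,"s37",(290,150,450,280),5); c=cam("wrist"); save(c,"w37")
E
```

```text
t 41.43 p [ 0.5255 -0.177   0.302 ] j [ 0.93  0.14 -0.72  1.56  0.1   1.47 -1.46] F [-0.9  0.3 -2. ] w 0.0855
toolx [ 0.004 -0.003 -1.   ] tooly [-0.097 -0.995  0.003]
```

View pics/s37.png

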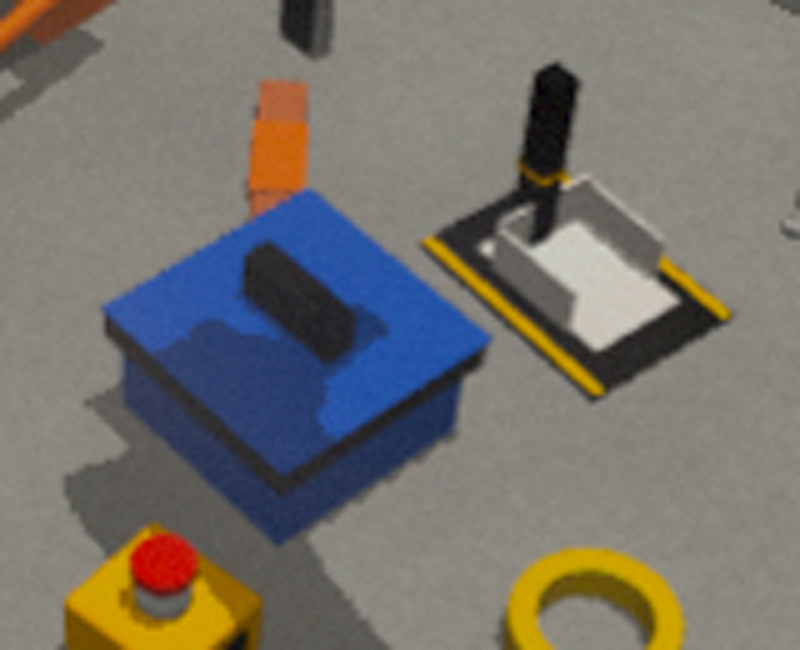

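View pics/w37.png

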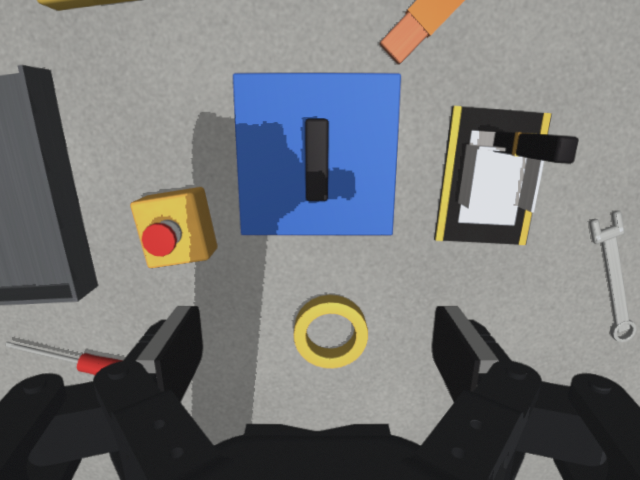

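The lid is home and level. Now the plunger, seen at about (159,240).

```bash
python3 - <<'E'
from h import *
c=cam("wrist")
b=[x for x in blobs(c,(0,150,80),(3,255,255),80)+blobs(c,(175,150,80),(180,255,255),80)]; print(b)
P=p2w(c,[(158.5,240)],.076)[0]; print(P)
go((.5035,-.0185,.13),Rdown(-5.5,0,flip=True)); go((.5035,-.0185,.09),Rdown(-5.5,0,flip=True))
E
```

```text
[([142, 223, 34, 32, 835], [158.7, 238.6]), ([77, 354, 42, 20, 505], [93.4, 362.9])]
[ 0.50295639 -0.02111505  0.076     ]
row [4.217, -3.881, 0.907] [-0.02, 0.06, 0.03] rows>=5.6
row [5.217, -3.88, 0.906] [-0.02, 0.06, 0.03] rows>=6.3
```

drive_tool(steps=[[0,-1,0.3,0,0,0],[0.3,-2,0.6,0,0,0],[1,-3,0.9,0,0,0],[2,-3.85,0.92,0,0,0],[3,-3.87,0.92,0,0,0],[4,-3.87,0.92,0,0,0],[4.8,-3.87,0.92,0,0,0],[5.2,-3.87,0.92,0,0,0],[5.2,-3.87,0.92,0,0,0],[5.2,-3.87,0.92,0,0,0]], hand=0, force=60)

```text
t: 42.42
position: [0.5025, -0.0184, 0.0905]
orientation: [-2.168, 0.102, 2.175]
ft_force: [-0.1, 0.8, 0.1]
width: -0.0
```

```bash
python3 - <<'E'
from h import *
st(); c=cam("side"); save(c,"s38",(260,180,420,310),5); c=cam("scene"); save(c,"sc38",(230,180,390,300),5)
E
```

```text
t 42.42 p [ 0.5025 -0.0184  0.0905] j [ 0.75  0.22 -0.83  1.95  0.18  1.06 -1.83] F [-0.1  0.8  0.1] w -0.0000
toolx [-0.003  0.002 -1.   ] tooly [-0.095 -0.995 -0.002]
```

View pics/s38.png

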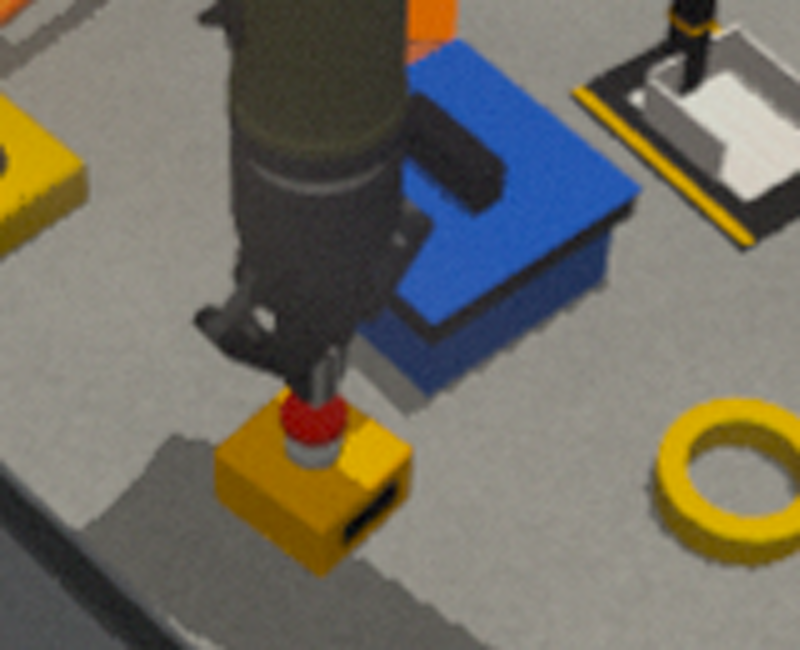

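View pics/sc38.png

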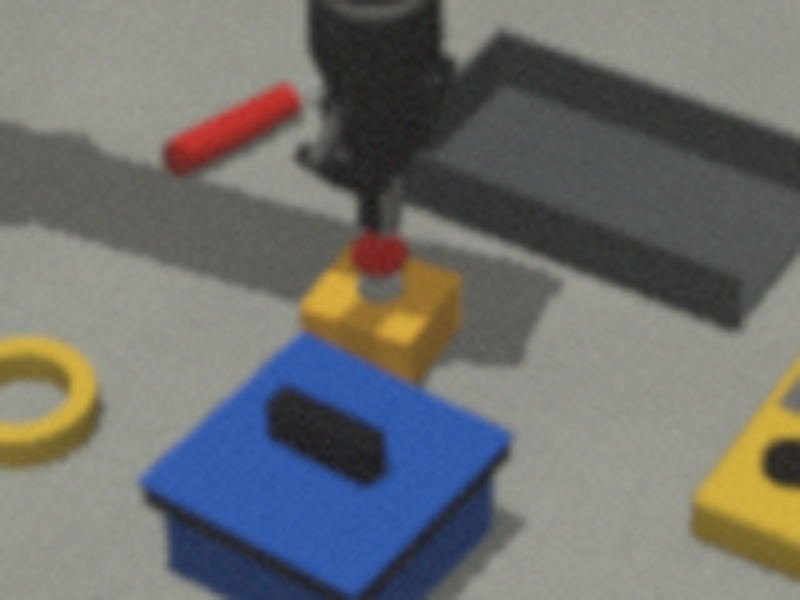

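Fingertips are centred over the head. Pressing down.

drive_tool(steps=[[0.2,0,0,0,0,0],[0.35,0,0,0,0,0],[0.42,0,0,0,0,0],[0.5,0,0,0,0,0],[0.58,0,0,0,0,0],[0.65,0,0,0,0,0],[0.68,0,0,0,0,0],[0.68,0,0,0,0,0]])

```text
t: 43.18
position: [0.5041, -0.0195, 0.0655]
orientation: [-2.174, 0.107, 2.171]
ft_force: [-1.9, -0.9, 8.1]
width: 0.0002
```

```bash
python3 - <<'E'
from h import *
st(); c=cam("side"); save(c,"s39",(260,180,420,310),5)
E
```

```text
t 43.18 p [ 0.5041 -0.0195  0.0655] j [ 0.73  0.26 -0.82  1.97  0.22  1.   -1.86] F [-1.9 -0.9  8.1] w 0.0002
toolx [ 0.002 -0.001 -1.   ] tooly [-0.097 -0.995  0.001]
```

View pics/s39.png

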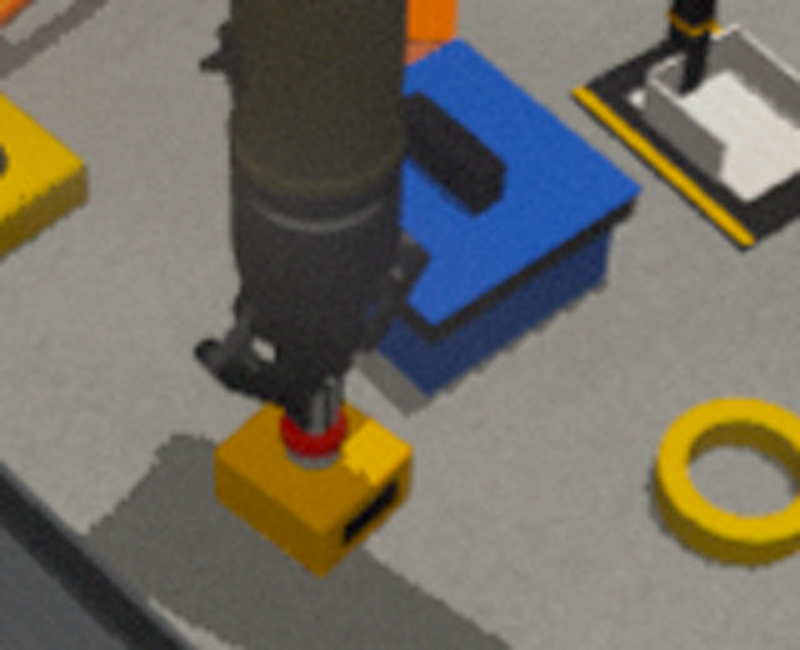

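A little deeper, up to the stop, then hold.

drive_tool(steps=[[0.04,0,0,0,0,0],[0.08,0,0,0,0,0],[0.1,0,0,0,0,0],[0.1,0,0,0,0,0],[0.1,0,0,0,0,0],[0.1,0,0,0,0,0],[0.1,0,0,0,0,0],[0.1,0,0,0,0,0]])

```text
t: 43.9
position: [0.5044, -0.0195, 0.0639]
orientation: [-2.175, 0.108, 2.172]
ft_force: [-9.3, -1.4, 24.9]
width: -0.0
```

```bash
python3 - <<'E'
from h import *
st()
E
```

```text
t 43.90 p [ 0.5044 -0.0195  0.0639] j [ 0.73  0.26 -0.82  1.97  0.23  1.   -1.86] F [-9.3 -1.4 24.9] w -0.0000
toolx [ 0.001 -0.003 -1.   ] tooly [-0.097 -0.995  0.003]
```

At the stop: z=0.0639 (12 mm down) with 25 N. I'll hold a few more rows, then release and rise.

drive_tool(steps=[[0,0,0,0,0,0],[0,0,0,0,0,0],[0,0,0,0,0,0],[0,0,0,0,0,0],[-0.2,0,0,0,0,0],[-0.5,0,0,0,0,0],[-1,0,0,0,0,0],[-2,0,0,0,0,0],[-3,0,0,0,0,0],[-4,0,0,0,0,0],[-5,0,0.5,0,0,0],[-6,0,0.5,0,0,0],[-6,0,0.5,0,0,0],[-6,0,0.5,0,0,0],[-6,0,0.5,0,0,0]])

```text
t: 45.15
position: [0.4834, -0.0171, 0.3005]
orientation: [-2.173, 0.106, 2.171]
ft_force: [0.3, 0.6, -0.7]
width: -0.0005
```

```bash
python3 - <<'E'
from h import *
st(); c=cam("side"); save(c,"s40"); 
P=p2w(c,[(290+309/5.,150+190/5.)],.078); 
c=cam("wrist"); save(c,"w40"); c=cam("scene"); save(c,"sc40",(200,130,440,340),3)
E
```

```text
t 45.15 p [ 0.4834 -0.0171  0.3005] j [ 0.86 -0.05 -0.84  1.71 -0.04  1.46 -1.64] F [ 0.3  0.6 -0.7] w -0.0005
toolx [ 0.001 -0.001 -1.   ] tooly [-0.096 -0.995  0.001]
```

View pics/s40.png

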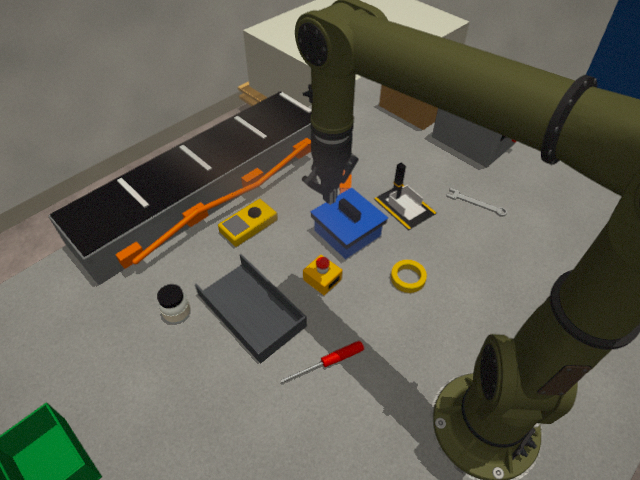

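View pics/w40.png

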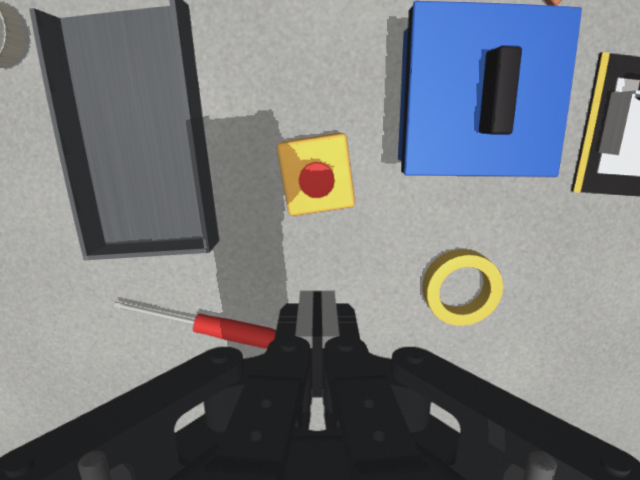

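View pics/sc40.png

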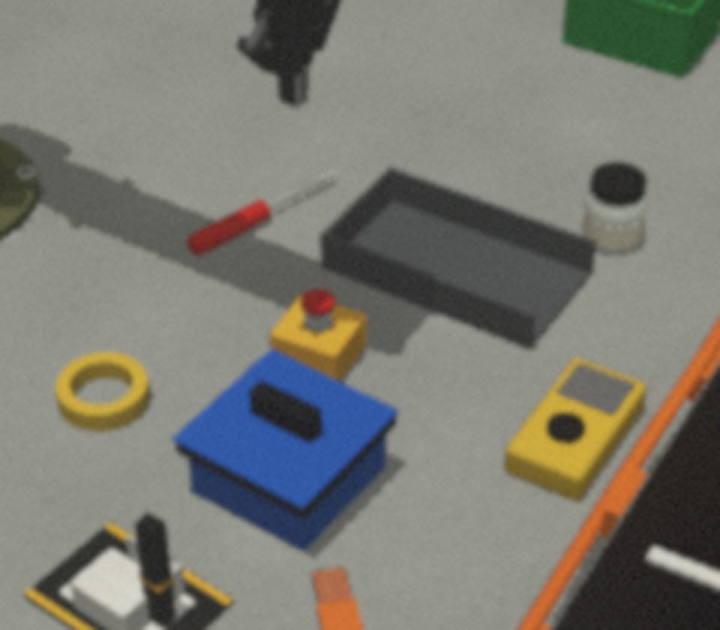

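Tray empty, lid flat on the tub, plunger up, scoop on its mat, bystanders in place and the robot clear. Handing in.

```bash
python3 - <<'E'
from bench import bot
print(bot.sign_off())
E
```

```text
the job is handed in; nothing more can be done
None
```

The job is done and handed in at about 45 s; no verdict was reported.

- **Caps:** Only four were present. I moved them with the scoop in two passes, three and then one, and the wrist picture afterwards showed all four in the tub and none left in the tray.
- **Scoop:** It stands upright on its black mat.
- **Lid:** I set it on the tub and pressed until it met a hard stop at 23 N, 8 mm below the loose height. It looked level and centred afterwards.
- **Plunger:** I pressed it 12 mm to its stop at 25 N, held it for about half a second, and the last pictures show it back up.
- **Bystanders and robot:** The last pictures show the bystanders where they started, and the robot was clear of everything.

**What went wrong on the way:**
- On the second entry the scoop came down on the tray's side wall with about 30 N and slipped 12° in the grip. I set it on the tray floor and re-gripped it; afterwards it was straight.
- The first tip into the tub ran into joint limits at about 60°, but all three caps still fell in.
- My position measurements from the different cameras disagreed by up to about 7 mm; the fits left enough room for that.

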